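Clear down the shoemaker's cutting table

TASK

Clear down the cutting table for the next job: hang every plywood template that lies on the table by its hole on one of the empty pegs of the peg rail, put every empty spool from the spool rack into the scrap tub, and set every full spool of thread upright on a spindle of its own in the rack, right down on the slab. Leave the part-used spool on its spindle and do not knock the other things about.

Things in the scene. Friction and masses are not known exactly. Their poses are not given: they have to be found in the camera images.
- sole_mid (a point): Sole-shaped template, 176 mm long, 8 mm plywood, lying flat, one round 24 mm hole right through, its centre 28 mm from the round end. Point: middle of the template, half-way through its thickness (4 mm up when flat); own x along its length to the hole end, own z normal to the sheet. Here at its waist it is 48 mm wide (68 mm at the ball, 56 mm at the hole end). About 50 g. May be absent.
- sole_hole (a point): The centre of the 24 mm hole of the sole template, at half its thickness, 60 mm along own x from sole_mid; axes as there: x along the length from the middle to the hole end, z normal to the sheet.
- tongue_mid (a point): Tongue-shaped template (broad), 156 mm long, 8 mm plywood, lying flat, one round 24 mm hole right through, its centre 28 mm from the round end. Point: middle of the template, half-way through its thickness (4 mm up when flat); own x along its length to the hole end, own z normal to the sheet. Here it is 56 mm wide (66 mm at the broad end, 56 mm at the hole end). About 50 g. May be absent.
- tongue_hole (a point): The centre of the 24 mm hole of the tongue template, at half its thickness, 50 mm along own x from tongue_mid; axes as there: x along the length from the middle to the hole end, z normal to the sheet.
- strap_mid (a point): Strap-shaped template (slim, slightly waisted), 168 mm long, 8 mm plywood, lying flat, one round 24 mm hole right through, its centre 28 mm from the round end. Point: middle of the template, half-way through its thickness (4 mm up when flat); own x along its length to the hole end, own z normal to the sheet. Here at its waist it is 44 mm wide (56 mm at both ends). About 45 g. May be absent.
- strap_hole (a point): The centre of the 24 mm hole of the strap template, at half its thickness, 56 mm along own x from strap_mid; axes as there: x along the length from the middle to the hole end, z normal to the sheet.
- peg1 (a point): Root of an empty peg of the peg rail, where its axis leaves the beam's front face, 232 mm above the table. The peg is a straight 9 mm dowel, round-tipped, 60 mm long, rising at 45 degrees from the beam towards the robot's side; own z runs up along the peg to its tip, own y level along the beam. A template let go on it slides to the root and swings down to hang upright.
- peg2 (a point): Root of the next empty peg, 100 mm along own +y from peg1; same form and axes. The rail is fixed: a plywood beam 500 mm long, 18 mm thick, 50 mm high (its top 257 mm above the table) on two posts 470 mm apart, whose feet reach 50 mm in front of them.
- peg3 (a point): Root of the next empty peg, 200 mm from peg1; same form and axes.
- peg4 (a point): Root of the last empty peg, 300 mm from peg1; same form and axes. A fifth peg, 100 mm beyond it, already carries a fixed sole template and is not for use.
- spool1_mid (a point): Full spool of thread standing on the table: 84 mm tall, two white plastic flanges 64 mm across and 5 mm thick at top and bottom, thread wound 52 mm across between them, a 17 mm hole right through along its axis. The point is its centre, 42 mm above its underside; own z along its axis. About 130 g. May be absent.
- spool2_mid (a point): Full spool of thread standing on the table: 84 mm tall, two white plastic flanges 64 mm across and 5 mm thick at top and bottom, thread wound 52 mm across between them, a 17 mm hole right through along its axis. The point is its centre, 42 mm above its underside; own z along its axis. About 130 g. May be absent.
- spool3_mid (a point): Full spool of thread standing on the table: 84 mm tall, two white plastic flanges 64 mm across and 5 mm thick at top and bottom, thread wound 52 mm across between them, a 17 mm hole right through along its axis. The point is its centre, 42 mm above its underside; own z along its axis. About 130 g. May be absent.
- core1_mid (a point): Empty spool (bare core) on a spindle of the spool rack: same flanges (64 mm), height (84 mm) and hole as a full spool, but no thread: a bare white tube 26 mm across between the flanges. The point is its centre, 42 mm above its underside; own z along its axis. About 30 g. May be absent.
- core2_mid (a point): Empty spool (bare core) on a spindle of the spool rack: same flanges (64 mm), height (84 mm) and hole as a full spool, but no thread: a bare white tube 26 mm across between the flanges. The point is its centre, 42 mm above its underside; own z along its axis. About 30 g. May be absent.
- used_spool_mid (a point): Part-used spool on another spindle of the rack: same flanges, height and hole, thread 40 mm across. The point is its centre. It stays where it is.
- spindle1 (a point): Foot of one of the four upright steel spindles of the spool rack, at the top face of its slab, 18 mm above the table; own z up. The spindle is 10 mm thick, round-tipped and stands 95 mm above this point. The slab is 180 by 180 mm, wooden, fixed; the spindles stand in a square, 90 mm apart. A seated spool's centre is 42 mm above this point.
- spindle2 (a point): Foot of another spindle of the same rack; same form.
- spindle3 (a point): Foot of another spindle of the same rack; same form.
- spindle4 (a point): Foot of another spindle of the same rack; same form.
- tub: Open grey plastic scrap tub, fixed: 160 mm (own x) by 110 mm (own y), 85 mm high, walls and floor 4 mm; origin at the centre of its underside on the table, own z up.
- tape_roll: Bystander: the roll of masking tape, 84 mm across, 24 mm high. To be left alone.
- skiver: Bystander: the skiving knife, 170 mm long, lying flat. To be left alone.
- weight: Bystander: the iron pattern weight, 60 mm across, 50 mm high. To be left alone.
Not all that is in view belongs to the job. What is shaped like the part that bears spool1_mid but green is not meant. What is shaped like the part that bears spool2_mid but turquoise is not meant.

How it is judged:
At the end, for the whole second after the job is handed in: Each template hangs at rest on an empty peg through its hole (hole end up, within 0.5 rad); each full spool is on a spindle, within 8 mm of its axis and 5 mm of the slab, upright within 0.08 rad; each empty spool is in the tub; the part-used spool is where it was (20 mm) (((z of sole_hole in the frame of peg1 between 0 and 0.055 m and x of sole_hole in the frame of peg1 between -0.014 and 0.014 m and y of sole_hole in the frame of peg1 between -0.014 and 0.014 m) or (z of sole_hole in the frame of peg2 between 0 and 0.055 m and x of sole_hole in the frame of peg2 between -0.014 and 0.014 m and y of sole_hole in the frame of peg2 between -0.014 and 0.014 m) or (z of sole_hole in the frame of peg3 between 0 and 0.055 m and x of sole_hole in the frame of peg3 between -0.014 and 0.014 m and y of sole_hole in the frame of peg3 between -0.014 and 0.014 m) or (z of sole_hole in the frame of peg4 between 0 and 0.055 m and x of sole_hole in the frame of peg4 between -0.014 and 0.014 m and y of sole_hole in the frame of peg4 between -0.014 and 0.014 m)) and angle between each of sole_hole, tongue_hole, strap_hole's own x axis and vertical below 0.5 rad and linear speed of each of sole, tongue, strap, spool1, spool2, spool3, core1, core2, used_spool below 0.03 m/s and angular speed of each of sole, tongue, strap below 0.5 rad/s and ((z of tongue_hole in the frame of peg1 between 0 and 0.055 m and x of tongue_hole in the frame of peg1 between -0.014 and 0.014 m and y of tongue_hole in the frame of peg1 between -0.014 and 0.014 m) or (z of tongue_hole in the frame of peg2 between 0 and 0.055 m and x of tongue_hole in the frame of peg2 between -0.014 and 0.014 m and y of tongue_hole in the frame of peg2 between -0.014 and 0.014 m) or (z of tongue_hole in the frame of peg3 between 0 and 0.055 m and x of tongue_hole in the frame of peg3 between -0.014 and 0.014 m and y of tongue_hole in the frame of peg3 between -0.014 and 0.014 m) or (z of tongue_hole in the frame of peg4 between 0 and 0.055 m and x of tongue_hole in the frame of peg4 between -0.014 and 0.014 m and y of tongue_hole in the frame of peg4 between -0.014 and 0.014 m)) and ((z of strap_hole in the frame of peg1 between 0 and 0.055 m and x of strap_hole in the frame of peg1 between -0.014 and 0.014 m and y of strap_hole in the frame of peg1 between -0.014 and 0.014 m) or (z of strap_hole in the frame of peg2 between 0 and 0.055 m and x of strap_hole in the frame of peg2 between -0.014 and 0.014 m and y of strap_hole in the frame of peg2 between -0.014 and 0.014 m) or (z of strap_hole in the frame of peg3 between 0 and 0.055 m and x of strap_hole in the frame of peg3 between -0.014 and 0.014 m and y of strap_hole in the frame of peg3 between -0.014 and 0.014 m) or (z of strap_hole in the frame of peg4 between 0 and 0.055 m and x of strap_hole in the frame of peg4 between -0.014 and 0.014 m and y of strap_hole in the frame of peg4 between -0.014 and 0.014 m)) and ((horizontal distance between spool1_mid and spindle1 below 0.008 m and z of spool1_mid in the frame of spindle1 between 0.037 and 0.047 m) or (horizontal distance between spool1_mid and spindle2 below 0.008 m and z of spool1_mid in the frame of spindle2 between 0.037 and 0.047 m) or (horizontal distance between spool1_mid and spindle3 below 0.008 m and z of spool1_mid in the frame of spindle3 between 0.037 and 0.047 m) or (horizontal distance between spool1_mid and spindle4 below 0.008 m and z of spool1_mid in the frame of spindle4 between 0.037 and 0.047 m)) and angle between each of spool1_mid, spool2_mid, spool3_mid, used_spool_mid's own z axis and vertical below 0.08 rad and ((horizontal distance between spool2_mid and spindle1 below 0.008 m and z of spool2_mid in the frame of spindle1 between 0.037 and 0.047 m) or (horizontal distance between spool2_mid and spindle2 below 0.008 m and z of spool2_mid in the frame of spindle2 between 0.037 and 0.047 m) or (horizontal distance between spool2_mid and spindle3 below 0.008 m and z of spool2_mid in the frame of spindle3 between 0.037 and 0.047 m) or (horizontal distance between spool2_mid and spindle4 below 0.008 m and z of spool2_mid in the frame of spindle4 between 0.037 and 0.047 m)) and ((horizontal distance between spool3_mid and spindle1 below 0.008 m and z of spool3_mid in the frame of spindle1 between 0.037 and 0.047 m) or (horizontal distance between spool3_mid and spindle2 below 0.008 m and z of spool3_mid in the frame of spindle2 between 0.037 and 0.047 m) or (horizontal distance between spool3_mid and spindle3 below 0.008 m and z of spool3_mid in the frame of spindle3 between 0.037 and 0.047 m) or (horizontal distance between spool3_mid and spindle4 below 0.008 m and z of spool3_mid in the frame of spindle4 between 0.037 and 0.047 m)) and x of core1_mid in the frame of tub between -0.076 and 0.076 m and y of core1_mid in the frame of tub between -0.051 and 0.051 m and z of each of core1_mid, core2_mid in the frame of tub below 0.1 m and x of core2_mid in the frame of tub between -0.076 and 0.076 m and y of core2_mid in the frame of tub between -0.051 and 0.051 m and ((horizontal distance between used_spool_mid and spindle1 below 0.008 m and z of used_spool_mid in the frame of spindle1 between 0.037 and 0.047 m) or (horizontal distance between used_spool_mid and spindle2 below 0.008 m and z of used_spool_mid in the frame of spindle2 between 0.037 and 0.047 m) or (horizontal distance between used_spool_mid and spindle3 below 0.008 m and z of used_spool_mid in the frame of spindle3 between 0.037 and 0.047 m) or (horizontal distance between used_spool_mid and spindle4 below 0.008 m and z of used_spool_mid in the frame of spindle4 between 0.037 and 0.047 m)) and distance of used_spool_mid from where it was at the start of the episode below 0.02 m); the robot touches nothing.
It fails at once if the roll of masking tape is knocked more than 5 cm from its place (distance of tape_roll from where it was at the start of the episode above 0.05 m).
It fails at once if the skiving knife is knocked more than 5 cm from its place (distance of skiver from where it was at the start of the episode above 0.05 m).
It fails at once if the iron pattern weight is knocked more than 5 cm from its place (distance of weight from where it was at the start of the episode above 0.05 m).
Of sole, tongue, strap, spool1, spool2, spool3 only 5 to 6 are there at a start; the rules pass over those that are not, and their reading is None.
Of core1, core2 only 1 to 2 are there at a start; the rules pass over those that are not, and their reading is None.
At some moment in a run one of sole, tongue, strap, spool1, spool2, spool3 may be knocked a few centimetres aside while the robot is not near it.
Once in a run the grip may slacken for a moment while it holds something.
It also fails if it takes over 210 s, if anything falls off the work surface, if the arm or the gripper's body presses on something with over 40 N, if the wrist force passes 120 N, or if a joint passes its speed limit or range.

ROBOT

A 7-joint arm with a two-finger parallel gripper is mounted at the origin on the work surface. World frame = base frame: x ahead of the robot, y to its left, z up, the work surface at z = 0. Lengths are in m, angles in rad, forces in N, time in s.
With the tool pointing down it reaches from about 0.4 to 0.85 m from the base axis. Payload 4.5 kg.
Tool frame: the origin (TCP) lies on the centre line of the jaws, within the pads' length; the fingertips stand 11 mm ahead of it and the grasp point (between the pads) lies 8 mm behind it; z points along the fingers, y is the line along which they close (so a half turn about z gives the same grasp; the last joint's range is limited). The gripper opens to 88 mm and grips with 3 to 60 N. Pads are 18 mm wide; open, the fingers measure 123 mm over their backs; the gripper's body (75 mm by 187 mm) begins 45 mm behind the grasp point.
Start: joints at [1.255, 0.689, -0.195, 1.565, 0.157, 0.902, -0.215], TCP at [0.214, -0.587, 0.25] pointing down, gripper open.
Joint ranges: [-3.01, 3.01], [-0.46, 2.08], [-1.47, 1.51], [0.13, 2.56], [-1, 4.14], [0.04, 2.09], [-2.66, 2.66]. Speed limits (rad/s): [2.57, 2.57, 3.14, 3.14, 3.14, 3.14, 3.14].

INTERFACE

Orientations are given as a unit quaternion [x, y, z, w].
In Python, from plant import * gives the robot as it stands. The module is installed in compiled form; this text tells all that it offers.
- The arm moves only by the tool send_rows, never from a script. Its argument "motion" is a list of rows, each an object of numbers: "x", "y", "z": the shift along the tool's x, y, z in cm; "rx", "ry", "rz": the turn, a rotation vector about the tool's x, y, z in rad; "jaw": the finger opening in cm, from 0 to 8.81. In form: [{"x": .., "y": .., "z": .., "rx": .., "ry": .., "rz": .., "jaw": ..}, ...]. A call has exactly 5 rows; each row shifts and turns the commanded pose from where the row before left it, along the tool's axes as they then stand; what a row does not reach is not made up. A row lasts 1/10 s, in which the tool goes at most 50 mm and 8.59 degrees, less where a joint would pass 70% of its speed; a pose out of reach is approached as far as the arm can. A call is refused whole if a number of a shift passes 5 or a number of a turn 0.15, either way. A call with a gripper value outside its range is refused whole. The fingers move at their own pace and stop on an object; "grip_force" is the grip in N (left out, the last holds). Time passes only in rows, so rows that do not move let the fingers close, or fill a call up. It gives the time, the measured TCP pose, the force, the opening and the grip force at its end, in the units of the state.
- get_state(): the state, without advancing time (a new reading comes with each control period).
- snapshot(name): name is "scene" or "top" or "wrist"; returns a dict with "img" (384x512x3 uint8, red, green, blue), "vertical_fov" (degrees; the focal length in pixels is half the picture's height over the tangent of half this angle, whatever the lens; pixels are square), "cx", "cy" (the principal point, pixels), "extrinsics" (4x4, takes a point from camera to world coordinates). Camera axes: x right, y up, looking along -z (the intrinsics and any distortion apply to the point x, -y, -z); pixel columns grow to the right and rows downward; lengths in m; the calibration is good to about 2 mm. A picture is of the moment at which its call begins. There is no depth.
- finish_job(): hands the job in; it is judged then, once.
The state is a dict: "clock": time; "q": joint angles; "qd": joint speeds; "joint_torque": joint torques, N m; "tool_pos": TCP position; "eef_rot": TCP orientation; "contact_force": force on the tool from outside, world axes, zero at the start; "moment": the same for the moment, N m; "opening": opening from 0.0 (shut) to 1.0 (fully open); "finger_force": force on a finger pad.
Only numpy, scipy, OpenCV 4.12 (cv2) and the standard library are available. Lean on these libraries where they do the work, as an engineer would, in place of code of your own. Each camera call takes 0.05 s, during which the arm holds its last target. There are 200 camera calls.

## Working session

There is one attempt and no reset: what is moved stays moved. The work goes in short steps, Python scripts to look and compute and a tool call to move; the robot and the scene stay as the last step left them, time stands still between calls to the robot, and variables do not carry over. Pictures are saved under pics/ and viewed, at most 14 in all, crops included, and the job is handed in when it is done.

Besides the shell and the picture viewer there is one more tool, called after "Call:" by a JSON object that holds its "name" and its "arguments", one argument or row to a line. send_rows: Moves the arm, as the interface text tells. Its arguments: {"type":"object","properties":{"motion":{"type":"array"},"grip_force":{"type":"number"}},"required":["motion"]}

```bash
mkdir -p pics
python3 - <<'E'
from plant import *
import cv2
s=get_state();print({k:s[k] for k in('clock','tool_pos','eef_rot','opening','contact_force')})
for n in('scene','top','wrist'):
    d=snapshot(n);cv2.imwrite(f'pics/{n}0.png',d['img'][:,:,::-1])
    print(n,{k:(v.tolist() if hasattr(v,'tolist') else v) for k,v in d.items() if k!='img'})
E
```

```text
{'clock': 0.0, 'tool_pos': array([ 0.21392946, -0.58660944,  0.24890504]), 'eef_rot': array([ 9.84736146e-01,  1.74051423e-01, -2.25153084e-04, -8.80198739e-04]), 'opening': 1.003448333067353, 'contact_force': array([ 0.10825496,  0.00895009, -1.03581457])}
scene {'vertical_fov': 53.85907271609795, 'cx': 252.96982832739872, 'cy': 194.50092098034932, 'extrinsics': [[0.8430445274046073, -0.39275411238046537, 0.3674508566072136, 0.9363175011360494], [0.5378379716382496, 0.6124434039393376, -0.5793473856290806, -0.6695532916437624], [0.002498214801745248, 0.6860446663151242, 0.7275551351913986, 0.9740999479403584], [0.0, 0.0, 0.0, 1.0]]}
top {'vertical_fov': 50.64789504053657, 'cx': 256.41336497715696, 'cy': 187.31145030962662, 'extrinsics': [[0.008233608340419094, 0.9875246208210277, -0.15724926380108106, 0.3039998107596158], [-0.9999622837159373, 0.008565777576106865, 0.0014347822566571863, -0.020878932427026303], [0.0027638450216927795, 0.15723151950802378, 0.9875579023196026, 1.597542833879296], [0.0, 0.0, 0.0, 1.0]]}
wrist {'vertical_fov': 69.40339614361075, 'cx': 252.3220108672637, 'cy': 188.66893464756123, 'extrinsics': [[0.34258859195119395, 0.9014946019095637, 0.2644627372482042, 0.2826228417714454], [-0.9394839955373652, 0.32924283606716553, 0.09470468324003026, -0.5615248957770976], [-0.0016967009292419833, -0.2809032531430774, 0.9597345901756327, 0.38493467650725177], [0.0, 0.0, 0.0, 1.0]]}
```

View pics/scene0.png

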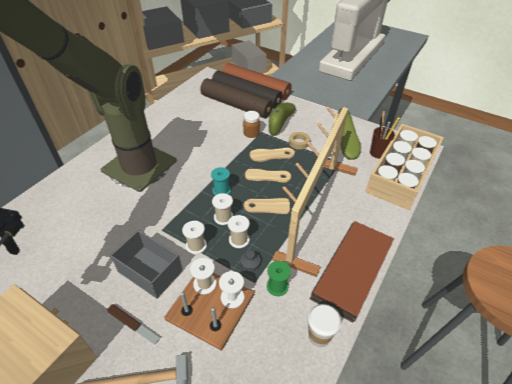

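View pics/top0.png

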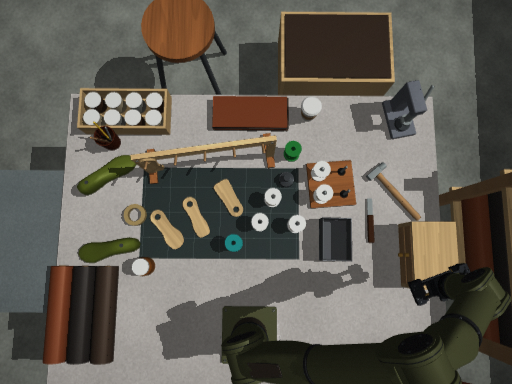

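Run:
```python
import cv2
a=cv2.imread('pics/top0.png')[130:275,115:375];cv2.imwrite('pics/t1.png',cv2.resize(a,None,fx=3,fy=3,interpolation=cv2.INTER_CUBIC))
a=cv2.imread('pics/scene0.png')[100:350,100:370];cv2.imwrite('pics/s1.png',cv2.resize(a,None,fx=2.4,fy=2.4,interpolation=cv2.INTER_CUBIC))
```

```text
(no output)
```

View pics/t1.png

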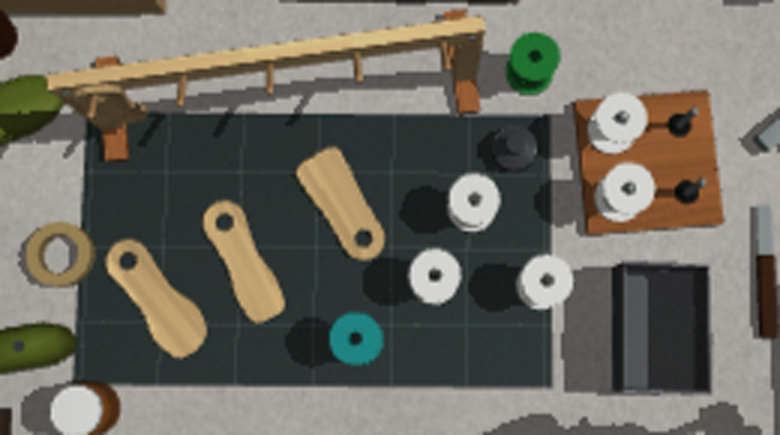

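View pics/s1.png

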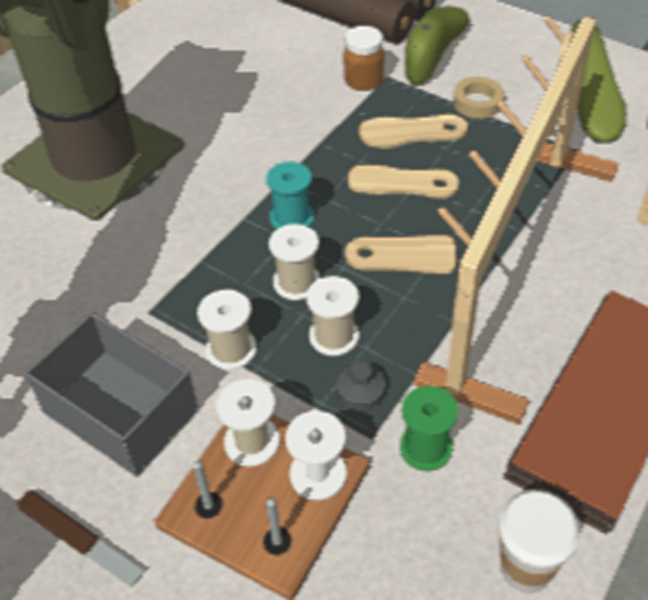

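```bash
cat > h.py <<'E'
from plant import *
import numpy as np, cv2
from scipy.spatial.transform import Rotation as R
def snap(n):
    d=snapshot(n);d['f']=192/np.tan(np.radians(d['vertical_fov']/2));d['E']=np.array(d['extrinsics']);return d
def ray(d,u,v):
    r=d['E'][:3,:3]@np.array([(u-d['cx'])/d['f'],-(v-d['cy'])/d['f'],-1.]);return d['E'][:3,3],r/np.linalg.norm(r)
def onz(d,p,z):
    o,r=ray(d,*p);return o+r*(z-o[2])/r[2]
def proj(d,P):
    c=d['E'][:3,:3].T@(np.asarray(P)-d['E'][:3,3]);return np.array([d['cx']-d['f']*c[0]/c[2],d['cy']+d['f']*c[1]/c[2]])
def tri(d1,p1,d2,p2):
    A=[];b=[]
    for d,p in((d1,p1),(d2,p2)):
        o,r=ray(d,*p);M=np.eye(3)-np.outer(r,r);A.append(M);b.append(M@o)
    A=np.vstack(A);b=np.hstack(b);x,*_=np.linalg.lstsq(A,b,rcond=None);return x,np.abs(A@x-b).max()
def dark(d,p,w=5,dark=True):
    g=cv2.cvtColor(d['img'],cv2.COLOR_RGB2GRAY).astype(float);u,v=map(int,np.round(p))
    a=g[v-w:v+w+1,u-w:u+w+1];a=a if not dark else a.max()-a;a=np.clip(a-a.max()*.45,0,None);yy,xx=np.mgrid[v-w:v+w+1,u-w:u+w+1]
    return np.array([(a*xx).sum(),(a*yy).sum()])/a.sum()
def pose():
    s=get_state();return s['clock'],np.array(s['tool_pos']),R.from_quat(s['eef_rot']),s
def rot(yaw,tilt=0):
    """yaw 0: tool x ahead, y to the right, z down; tilt leans tool z ahead"""
    return R.from_euler('z',yaw)*R.from_matrix(np.diag([1.,-1,-1]))*R.from_euler('y',tilt)
def go(P,Q=None):
    """turn to make first (tool rotvec), then shift in the new tool axes, cm"""
    t,p,q,s=pose();Q=Q or q
    print('t %.1f pos'%t,p.round(4),'q',np.round(s['q'],2),'open %.2f F'%s['opening'],np.round(s['contact_force'],1))
    print(' turn',(q.inv()*Q).as_rotvec().round(3),' shift cm',(Q.inv().apply(np.array(P)-p)*100).round(2),' world cm',((np.array(P)-p)*100).round(1))
E
python3 - <<'E'
from h import *
T=snap('top');S=snap('scene')
t=lambda x,y:(x/3+115-.33,y/3+130-.33); s=lambda x,y:(x/2.4+100-.3,y/2.4+100-.3)
for n,a,b,z in(('spA',(474,200),(333,287),.084),('spB',(435,275),(295,243),.084),('spC',(547,281),(224,310),.084)):
    p=dark(T,t(*a),2);q=dark(S,s(*b),2);print(n,p.round(1),onz(T,p,z).round(4),onz(S,q,z).round(4))
for n,a,b in(('sole',(128,260),(447,128)),('strap',(225,222),(439,184)),('tongue',(363,237),(365,253))):
    p=dark(T,t(*a),3);q=dark(S,s(*b),3);h=onz(T,p,.006)
    hsv=cv2.cvtColor(T['img'],cv2.COLOR_RGB2HSV);m=cv2.inRange(hsv,(8,50,90),(28,190,255))
    n_,lab,st,ce=cv2.connectedComponentsWithStats(m)
    u,v=map(int,np.round(p));win=lab[v-6:v+7,u-6:u+7];l=np.bincount(win[win>0]).argmax()
    ys,xs=np.nonzero(lab==l);W=np.array([onz(T,(x,y),.008) for x,y in zip(xs,ys)])[:,:2]
    (c,sz,an)=cv2.minAreaRect((W*1000).astype(np.float32));C,_,V=np.linalg.svd(W-W.mean(0),full_matrices=False)
    ax=V[0]*np.sign(V[0]@(h[:2]-W.mean(0)))
    print(n,st[l],'hole',h.round(4),onz(S,q,.006).round(4),'rect mm',np.round(c),np.round(sz),'yaw',np.arctan2(ax[1],ax[0]).round(3),'yaw rect->hole',np.arctan2(*(h[:2]*1000-c)[::-1]).round(3))
for c,w in zip([(573,100),(709,91),(723,221),(587,234)],[(227,419),(370,459),(293,597),(156,523)]): print('slab',onz(T,t(*c),.018).round(4),onz(S,s(*w),.018).round(4))
for c in[(697,180),(690,112)]:print('tipT',onz(T,t(*c),.113).round(4))
for c in[(198,466),(270,502),(315,435),(245,402)]:print('tipS',onz(S,s(*c),.113).round(4))
print('tub top',[onz(T,t(*c),.085).round(3) for c in((614,266),(709,264),(711,390),(614,392))])
print('beam',[onz(T,t(*c),.257).round(4) for c in((50,85),(484,30))])
E
```

```text
spA [272.7 196.1] [ 0.5122 -0.0846  0.084 ] [ 0.5064 -0.0796  0.084 ]
spB [259.4 221.3] [ 0.4168 -0.0354  0.084 ] [ 0.415  -0.0376  0.084 ]
spC [296.8 223. ] [ 0.4118 -0.1746  0.084 ] [ 0.4088 -0.179   0.084 ]
sole [150 210  34  40 623] hole [0.4383 0.3651 0.006 ] [0.4372 0.3648 0.006 ] rect mm [390. 329.] [175.  68.] yaw 0.687 yaw rect->hole 0.639
strap [183 197  27  41 533] hole [0.4901 0.2407 0.006 ] [0.4896 0.2402 0.006 ] rect mm [440. 215.] [168.  56.] yaw 0.473 yaw rect->hole 0.473
tongue [214 179  29  38 562] hole [0.4707 0.057  0.006 ] [0.47   0.0573 0.006 ] rect mm [513.  84.] [159.  67.] yaw -2.596 yaw rect->hole -2.564
slab [ 0.6552 -0.2185  0.018 ] [ 0.4812 -0.268   0.018 ]
slab [ 0.669  -0.3994  0.018 ] [ 0.6554 -0.2201  0.018 ]
slab [ 0.4953 -0.4128  0.018 ] [ 0.6733 -0.3985  0.018 ]
slab [ 0.4767 -0.2348  0.018 ] [ 0.4979 -0.4141  0.018 ]
tipT [ 0.5344 -0.3586  0.113 ]
tipT [ 0.6201 -0.3522  0.113 ]
tipS [ 0.5362 -0.3684  0.113 ]
tipS [ 0.6237 -0.3602  0.113 ]
tipS [ 0.6183 -0.2725  0.113 ]
tipS [ 0.5296 -0.2803  0.113 ]
tub top [array([ 0.43 , -0.259,  0.085]), array([ 0.433, -0.377,  0.085]), array([ 0.279, -0.375,  0.085]), array([ 0.275, -0.256,  0.085])]
beam [array([0.6141, 0.4009, 0.257 ]), array([ 0.6825, -0.0883,  0.257 ])]
```

Run:
```python
from h import *
go([.616-.0,-.268,.22],rot(.35))
```

```text
t 0.2 pos [ 0.2141 -0.5869  0.2493] q [ 1.25  0.69 -0.19  1.57  0.16  0.9  -0.22] open 1.00 F [ 0.2 -0.3  0.2]
 turn [-0.001  0.    -0.   ]  shift cm [ 48.69 -16.18   2.93]  world cm [40.2 31.9 -2.9]
```

Call:
{"name": "send_rows", "arguments": {
  "motion": [
    {"x":4,"y":-1.3,"z":0},
    {"x":4,"y":-1.3,"z":0},
    {"x":4,"y":-1.3,"z":0},
    {"x":4,"y":-1.3,"z":0},
    {"x":4,"y":-1.3,"z":0}
  ]
}}

```text
schema error: expected keys x, y, z, rx, ry, rz, jaw
```

Call:
{"name": "send_rows", "arguments": {
  "motion": [
    {"x":4,"y":-1.3,"z":0},
    {"x":4,"y":-1.3,"z":0},
    {"x":4,"y":-1.3,"z":0},
    {"x":4,"y":-1.3,"z":0},
    {"x":4,"y":-1.3,"z":0}
  ]
}}

```text
schema error: expected keys x, y, z, rx, ry, rz, jaw
```

Call:
{"name": "send_rows", "arguments": {
  "motion": [
    {"x":1.5,"y":-1,"z":0},
    {},
    {},
    {},
    {}
  ]
}}

```text
schema error: expected keys x, y, z, rx, ry, rz, jaw
```

Run:
```python
from h import *
go([.616-.0,-.268,.22],rot(.35))
W=snap('wrist');cv2.imwrite('pics/w1.png',W['img'][:,:,::-1])
for P in [(.616,-.2682,.113),(.6228,-.3579,.113),(.5262,-.2751,.113),(.533,-.3648,.113),(.6228,-.3579,.018),(.533,-.3648,.018)]: print(P,proj(W,P).round(1))
```

```text
t 0.2 pos [ 0.2141 -0.5869  0.2493] q [ 1.25  0.69 -0.19  1.57  0.16  0.9  -0.22] open 1.00 F [ 0.2 -0.3  0.2]
 turn [-0.001  0.    -0.   ]  shift cm [ 48.69 -16.18   2.93]  world cm [40.2 31.9 -2.9]
(0.616, -0.2682, 0.113) [ -55.5 -714.9]
(0.6228, -0.3579, 0.113) [ 116.1 -632.1]
(0.5262, -0.2751, 0.113) [ -51.  -449.1]
(0.533, -0.3648, 0.113) [  96.8 -387.9]
(0.6228, -0.3579, 0.018) [ 167.3 -354.9]
(0.533, -0.3648, 0.018) [ 149.8 -219.1]
```

View pics/w1.png

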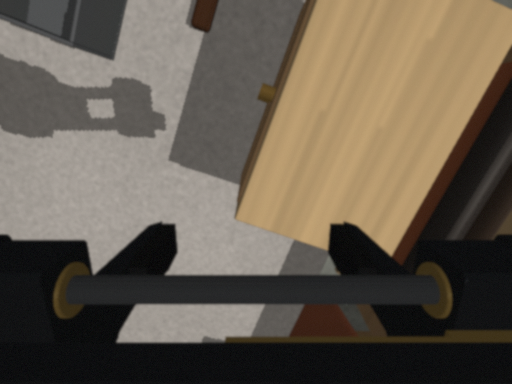

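Call:
{"name": "send_rows", "arguments": {
  "motion": [
    {"x":4,"y":-1.3,"z":0,"rx":0,"ry":0,"rz":0,"jaw":8.8},
    {"x":4,"y":-1.3,"z":0,"rx":0,"ry":0,"rz":0,"jaw":8.8},
    {"x":4,"y":-1.3,"z":0,"rx":0,"ry":0,"rz":0,"jaw":8.8},
    {"x":4,"y":-1.3,"z":0,"rx":0,"ry":0,"rz":0,"jaw":8.8},
    {"x":4,"y":-1.3,"z":0,"rx":0,"ry":0,"rz":0,"jaw":8.8}
  ]
}}

```text
clock: 0.8
tool_pos: [0.381, -0.4564, 0.2498]
eef_rot: [0.985, 0.174, 0.0, 0.0]
contact_force: [-0.4, 1.2, 0.1]
opening: 0.997
finger_force: 0.0
```

Call:
{"name": "send_rows", "arguments": {
  "motion": [
    {"x":4,"y":-1.3,"z":0,"rx":0,"ry":0,"rz":0,"jaw":8.8},
    {"x":4,"y":-1.3,"z":0,"rx":0,"ry":0,"rz":0,"jaw":8.8},
    {"x":4,"y":-1.3,"z":0,"rx":0,"ry":0,"rz":0,"jaw":8.8},
    {"x":4,"y":-1.3,"z":0,"rx":0,"ry":0,"rz":0,"jaw":8.8},
    {"x":0,"y":0,"z":0,"rx":0,"ry":0,"rz":0,"jaw":8.8}
  ]
}}

```text
clock: 1.3
tool_pos: [0.5188, -0.3467, 0.2498]
eef_rot: [0.984, 0.179, 0.003, -0.002]
contact_force: [-0.3, 0.1, -0.4]
opening: 1.005
finger_force: 0.0
```

Run:
```python
from h import *
go([.616-.0,-.268,.22],rot(.35))
W=snap('wrist');cv2.imwrite('pics/w2.png',W['img'][:,:,::-1])
for P in [(.616,-.2682,.113),(.6228,-.3579,.113),(.5262,-.2751,.113),(.533,-.3648,.113),(.6228,-.3579,.018),(.533,-.3648,.018)]: print(P,proj(W,P).round(1))
```

```text
t 1.3 pos [ 0.5188 -0.3467  0.2498] q [ 0.61  0.69 -0.16  1.57  0.12  0.89 -0.8 ] open 1.00 F [-0.3  0.1 -0.4]
 turn [-0.002 -0.006  0.011]  shift cm [11.83 -4.06  2.98]  world cm [ 9.7  7.9 -3. ]
(0.616, -0.2682, 0.113) [209.6  55.9]
(0.6228, -0.3579, 0.113) [304.   85.8]
(0.5262, -0.2751, 0.113) [187.8 151.6]
(0.533, -0.3648, 0.113) [274.6 176.6]
(0.6228, -0.3579, 0.018) [290.6  92. ]
(0.533, -0.3648, 0.018) [269.3 160.1]
```

View pics/w2.png

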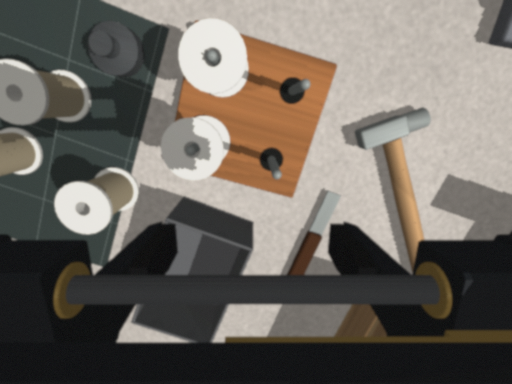

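Call:
{"name": "send_rows", "arguments": {
  "motion": [
    {"x":4,"y":-1.3,"z":1,"rx":0,"ry":0,"rz":0,"jaw":8.8},
    {"x":4,"y":-1.3,"z":1,"rx":0,"ry":0,"rz":0,"jaw":8.8},
    {"x":3.9,"y":-1.2,"z":1,"rx":0,"ry":0,"rz":0,"jaw":8.8},
    {"x":0,"y":0,"z":0,"rx":0,"ry":0,"rz":0,"jaw":8.8},
    {"x":0,"y":0,"z":0,"rx":0,"ry":0,"rz":0,"jaw":8.8}
  ]
}}

```text
clock: 1.85
tool_pos: [0.6105, -0.2777, 0.2191]
eef_rot: [0.985, 0.174, -0.001, 0.0]
contact_force: [1.1, -0.8, 0.9]
opening: 1.001
finger_force: 0.0
```

Run:
```python
from h import *
go([.6175,-.27,.090],rot(.35))
```

```text
t 1.9 pos [ 0.6105 -0.2777  0.2191] q [ 0.43  0.78 -0.13  1.45  0.12  0.92 -0.96] open 1.00 F [ 1.1 -0.8  0.9]
 turn [-0.     0.002  0.   ]  shift cm [ 0.92 -0.49 12.91]  world cm [  0.7   0.8 -12.9]
```

Call:
{"name": "send_rows", "arguments": {
  "motion": [
    {"x":0.9,"y":-0.5,"z":2.9,"rx":0,"ry":0,"rz":0,"jaw":8.8},
    {"x":0,"y":0,"z":4,"rx":0,"ry":0,"rz":0,"jaw":8.8},
    {"x":0,"y":0,"z":4,"rx":0,"ry":0,"rz":0,"jaw":8.8},
    {"x":0,"y":0,"z":2,"rx":0,"ry":0,"rz":0,"jaw":8.8},
    {"x":0,"y":0,"z":0,"rx":0,"ry":0,"rz":0,"jaw":5.8}
  ],
  "grip_force": 20
}}

```text
clock: 2.35
tool_pos: [0.6136, -0.2719, 0.0878]
eef_rot: [0.985, 0.172, -0.004, -0.001]
contact_force: [-0.1, -0.4, 0.1]
opening: 0.932
finger_force: 0.0
```

Call:
{"name": "send_rows", "arguments": {
  "motion": [
    {"x":0,"y":0,"z":0,"rx":0,"ry":0,"rz":0,"jaw":5.8},
    {"x":0,"y":0,"z":0,"rx":0,"ry":0,"rz":0,"jaw":5.8},
    {"x":0,"y":0,"z":0,"rx":0,"ry":0,"rz":0,"jaw":5.8},
    {"x":0,"y":0,"z":0,"rx":0,"ry":0,"rz":0,"jaw":5.8},
    {"x":0,"y":0,"z":0,"rx":0,"ry":0,"rz":0,"jaw":5.8}
  ]
}}

```text
clock: 2.85
tool_pos: [0.619, -0.2705, 0.0926]
eef_rot: [0.985, 0.174, 0.001, 0.001]
contact_force: [-0.6, -0.8, 6.8]
opening: 0.688
finger_force: 20.1
```

Call:
{"name": "send_rows", "arguments": {
  "motion": [
    {"x":0,"y":0,"z":-2,"rx":0,"ry":0,"rz":0,"jaw":5.6},
    {"x":0,"y":0,"z":-3,"rx":0,"ry":0,"rz":0,"jaw":5.6},
    {"x":0,"y":0,"z":-3,"rx":0,"ry":0,"rz":0,"jaw":5.6},
    {"x":0,"y":0,"z":-3,"rx":0,"ry":0,"rz":0,"jaw":5.6},
    {"x":0,"y":0,"z":-1,"rx":0,"ry":0,"rz":0,"jaw":5.6}
  ]
}}

```text
clock: 3.35
tool_pos: [0.6195, -0.2701, 0.2144]
eef_rot: [0.985, 0.174, 0.003, 0.002]
contact_force: [0.4, 0.6, 0.3]
opening: 0.69
finger_force: 20.1
```

Run:
```python
from h import *
go([.354,-.317,.21],rot(.0))
W=snap('wrist');S=snap('scene');a=W['img'][:,:,::-1];b=S['img'][150:350,100:370,::-1]
cv2.imwrite('pics/w3.png',np.hstack([cv2.resize(a,(400,300)),cv2.resize(b,(400,300))]))
```

```text
t 3.4 pos [ 0.6195 -0.2701  0.2144] q [ 0.41  0.79 -0.13  1.44  0.12  0.91 -0.98] open 0.69 F [0.4 0.6 0.3]
 turn [ 0.003 -0.005  0.35 ]  shift cm [-26.55   4.69   0.44]  world cm [-26.6  -4.7  -0.4]
```

View pics/w3.png

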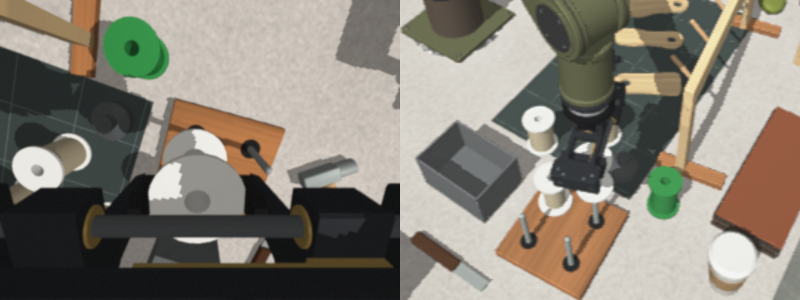

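Call:
{"name": "send_rows", "arguments": {
  "motion": [
    {"x":-1,"y":-0.2,"z":-1.5,"rx":0,"ry":0,"rz":0,"jaw":5.6},
    {"x":-3,"y":-0.5,"z":-0.5,"rx":0,"ry":0,"rz":0,"jaw":5.6},
    {"x":-3.5,"y":-0.6,"z":0,"rx":0,"ry":0,"rz":0,"jaw":5.6},
    {"x":-4,"y":-0.7,"z":0,"rx":0,"ry":0,"rz":0,"jaw":5.6},
    {"x":-4,"y":-0.7,"z":0,"rx":0,"ry":0,"rz":0,"jaw":5.6}
  ]
}}

```text
clock: 3.95
tool_pos: [0.46, -0.2972, 0.23]
eef_rot: [0.985, 0.174, -0.001, -0.001]
contact_force: [1.1, -1.0, -0.6]
opening: 0.692
finger_force: 20.1
```

Call:
{"name": "send_rows", "arguments": {
  "motion": [
    {"x":-4,"y":-0.7,"z":0,"rx":0,"ry":0,"rz":0,"jaw":5.6},
    {"x":-4,"y":-0.7,"z":0,"rx":0,"ry":0,"rz":0,"jaw":5.6},
    {"x":-3.1,"y":-0.6,"z":0,"rx":0,"ry":0,"rz":0,"jaw":5.6},
    {"x":0,"y":0,"z":0,"rx":0,"ry":0,"rz":0,"jaw":5.6},
    {"x":0,"y":0,"z":0,"rx":0,"ry":0,"rz":0,"jaw":5.6}
  ]
}}

```text
clock: 4.45
tool_pos: [0.3508, -0.3166, 0.2305]
eef_rot: [0.985, 0.173, -0.0, -0.0]
contact_force: [0.3, 0.5, -0.5]
opening: 0.687
finger_force: 20.3
```

Run:
```python
from h import *
go([.354,-.317,.105],rot(.35))
```

```text
t 4.5 pos [ 0.3508 -0.3166  0.2305] q [ 0.75  0.53 -0.17  2.03  0.15  0.59 -0.75] open 0.69 F [ 0.3  0.5 -0.5]
 turn [-0.001  0.001 -0.002]  shift cm [ 0.29  0.15 12.55]  world cm [  0.3  -0.  -12.5]
```

Lower, release, rise, and head for spool A at (.512,-.085).

Call:
{"name": "send_rows", "arguments": {
  "motion": [
    {"x":0.3,"y":0.1,"z":3,"rx":0,"ry":0,"rz":0,"jaw":5.6},
    {"x":0,"y":0,"z":4,"rx":0,"ry":0,"rz":0,"jaw":5.6},
    {"x":0,"y":0,"z":3.5,"rx":0,"ry":0,"rz":0,"jaw":5.6},
    {"x":0,"y":0,"z":2,"rx":0,"ry":0,"rz":0,"jaw":5.6},
    {"x":0,"y":0,"z":0,"rx":0,"ry":0,"rz":0,"jaw":5.6}
  ]
}}

```text
clock: 4.95
tool_pos: [0.3553, -0.3148, 0.1031]
eef_rot: [0.985, 0.175, -0.001, -0.002]
contact_force: [-0.3, 0.8, 0.4]
opening: 0.686
finger_force: 20.3
```

Call:
{"name": "send_rows", "arguments": {
  "motion": [
    {"x":0,"y":0,"z":0,"rx":0,"ry":0,"rz":0,"jaw":8.8},
    {"x":0,"y":0,"z":0,"rx":0,"ry":0,"rz":0,"jaw":8.8},
    {"x":0,"y":0,"z":0,"rx":0,"ry":0,"rz":0,"jaw":8.8},
    {"x":0,"y":0,"z":0,"rx":0,"ry":0,"rz":0,"jaw":8.8},
    {"x":0,"y":0,"z":-2,"rx":0,"ry":0,"rz":0,"jaw":8.8}
  ]
}}

```text
clock: 5.45
tool_pos: [0.3543, -0.316, 0.1252]
eef_rot: [0.985, 0.174, -0.001, -0.001]
contact_force: [-0.2, 0.4, 0.2]
opening: 0.998
finger_force: 0.0
```

Call:
{"name": "send_rows", "arguments": {
  "motion": [
    {"x":0,"y":0,"z":-4,"rx":0,"ry":0,"rz":0,"jaw":8.8},
    {"x":0,"y":0,"z":-4,"rx":0,"ry":0,"rz":0,"jaw":8.8},
    {"x":0,"y":0,"z":-3,"rx":0,"ry":0,"rz":0,"jaw":8.8},
    {"x":0,"y":0,"z":0,"rx":0,"ry":0,"rz":0,"jaw":8.8},
    {"x":0,"y":0,"z":0,"rx":0,"ry":0,"rz":0,"jaw":8.8}
  ]
}}

```text
clock: 5.95
tool_pos: [0.355, -0.3168, 0.2364]
eef_rot: [0.985, 0.174, 0.001, 0.001]
contact_force: [0.6, 0.1, -1.0]
opening: 0.997
finger_force: 0.0
```

```bash
cat >> h.py <<'E'
def spools():
    """full-spool holes on table from top, white blobs"""
    T=snap('top');S=snap('scene');hsv=cv2.cvtColor(T['img'],cv2.COLOR_RGB2HSV);m=cv2.inRange(hsv,(0,0,185),(179,40,255))
    n,l,st,c=cv2.connectedComponentsWithStats(m)
    for i in range(1,n):
        if 120<st[i][4]<500:
            x,y,w,h,a=st[i];p=dark(T,(x+w/2-.5,y+9),3);P=onz(T,p,.084)
            try: q=dark(S,proj(S,P),3);Q=onz(S,q,.084)
            except Exception: Q=P*0
            print('blob',st[i].tolist(),'hole',p.round(1),P.round(4),Q[:2].round(4))
E
python3 - <<'E'
from h import *
spools()
go([.51,-.082,.2],rot(.35))
E
```

```text
blob [85, 93, 16, 14, 181] hole [ 91.1 102. ] [0.8765 0.6248 0.084 ] [0.879  0.6216]
blob [105, 93, 16, 15, 184] hole [111.5 101. ] [0.8815 0.5458 0.084 ] [0.8847 0.5417]
blob [126, 93, 16, 15, 187] hole [133.4 102.3] [0.8771 0.46   0.084 ] [0.8792 0.4604]
blob [146, 93, 16, 15, 189] hole [153.9 101.2] [0.882  0.3802 0.084 ] [0.883  0.3793]
blob [303, 96, 20, 19, 284] hole [312.  104.7] [ 0.8736 -0.2375  0.084 ] [nan nan]
blob [84, 110, 16, 15, 180] hole [ 94.  121.9] [0.7962 0.6078 0.084 ] [0.7907 0.5965]
blob [104, 110, 16, 15, 192] hole [111.9 118.7] [0.8095 0.5395 0.084 ] [0.8117 0.54  ]
blob [125, 110, 16, 15, 190] hole [131.  119.1] [0.8088 0.4656 0.084 ] [0.8107 0.4619]
blob [145, 110, 17, 15, 190] hole [151.9 117.6] [0.8153 0.3846 0.084 ] [0.8155 0.3806]
blob [316, 185, 17, 19, 219] hole [323.8 192.4] [ 0.5278 -0.2774  0.084 ] [ 0.5195 -0.2719]
blob [265, 188, 16, 19, 201] hole [272.7 196.1] [ 0.5121 -0.0845  0.084 ] [ 0.5091 -0.0884]
blob [252, 213, 16, 18, 207] hole [259.4 221.3] [ 0.4168 -0.0354  0.084 ] [ 0.4135 -0.0386]
blob [289, 212, 17, 21, 184] hole [296.8 223. ] [ 0.4118 -0.1745  0.084 ] [ 0.4088 -0.179 ]
blob [132, 259, 17, 16, 211] hole [138.  267.9] [0.2428 0.4076 0.084 ] [0.2435 0.4062]
t 6.0 pos [ 0.3543 -0.3161  0.235 ] q [ 0.75  0.52 -0.18  2.02  0.16  0.61 -0.76] open 1.00 F [ 0.8 -0.9  0.3]
 turn [-0.001  0.001 -0.   ]  shift cm [ 22.66 -16.65   3.5 ]  world cm [15.6 23.4 -3.5]h.py:20: RuntimeWarning: invalid value encountered in divide
  return np.array([(a*xx).sum(),(a*yy).sum()])/a.sum()
```

Run:
```python
from h import *
go([.4103,-.1768,.2],rot(.35))
```

```text
t 6.0 pos [ 0.3543 -0.3161  0.235 ] q [ 0.75  0.52 -0.18  2.02  0.16  0.61 -0.76] open 1.00 F [ 0.8 -0.9  0.3]
 turn [-0.001  0.001 -0.   ]  shift cm [ 10.04 -11.17   3.5 ]  world cm [ 5.6 13.9 -3.5]
```

Call:
{"name": "send_rows", "arguments": {
  "motion": [
    {"x":3,"y":-3.5,"z":1,"rx":0,"ry":0,"rz":0,"jaw":8.8},
    {"x":3,"y":-3.5,"z":1,"rx":0,"ry":0,"rz":0,"jaw":8.8},
    {"x":3,"y":-3,"z":1,"rx":0,"ry":0,"rz":0,"jaw":8.8},
    {"x":1,"y":-1.2,"z":0.5,"rx":0,"ry":0,"rz":0,"jaw":8.8},
    {"x":0,"y":0,"z":0,"rx":0,"ry":0,"rz":0,"jaw":8.8}
  ]
}}

```text
clock: 6.55
tool_pos: [0.4105, -0.1739, 0.1991]
eef_rot: [0.984, 0.177, -0.001, -0.001]
contact_force: [-0.0, -0.5, 0.6]
opening: 0.998
finger_force: 0.0
```

Call:
{"name": "send_rows", "arguments": {
  "motion": [
    {"x":0,"y":0,"z":0,"rx":0,"ry":0,"rz":0,"jaw":8.8},
    {"x":0,"y":0,"z":0,"rx":0,"ry":0,"rz":0,"jaw":8.8},
    {"x":0,"y":0,"z":0,"rx":0,"ry":0,"rz":0,"jaw":8.8},
    {"x":0,"y":0,"z":0,"rx":0,"ry":0,"rz":0,"jaw":8.8},
    {"x":0,"y":0,"z":0,"rx":0,"ry":0,"rz":0,"jaw":8.8}
  ]
}}

```text
clock: 7.05
tool_pos: [0.4104, -0.1777, 0.2009]
eef_rot: [0.985, 0.173, 0.0, 0.0]
contact_force: [-0.2, 0.6, -0.3]
opening: 1.003
finger_force: 0.0
```

```bash
cat >> h.py <<'E'
def wspool(P,z=.084,save=None,thr=170):
    """refine hole of spool near P with the wrist camera: flange white blob -> hole (dark) inside"""
    W=snap('wrist');g=cv2.cvtColor(W['img'],cv2.COLOR_RGB2GRAY);u,v=proj(W,[P[0],P[1],z])
    if save: cv2.imwrite(save,W['img'][:,:,::-1])
    sc=W['f']/abs((W['E'][:3,:3].T@(np.array([P[0],P[1],z])-W['E'][:3,3]))[2]);r=int(round(.011*sc))
    p=np.array([u,v])
    for _ in range(4): p=dark(W,p,r)
    print('pred',np.round([u,v],1),'hole',p.round(1),onz(W,p,z).round(4),'r',r);return onz(W,p,z)
E
python3 - <<'E'
from h import *
P=wspool([.4103,-.1768],save='pics/w4.png')
go([P[0],P[1],.074],rot(.35))
E
```

```text
pred [251.7 187.6] hole [251.9 183.8] [ 0.4138 -0.1757  0.084 ] r 12
t 7.1 pos [ 0.4104 -0.1776  0.2009] q [ 0.39  0.55 -0.13  2.14  0.15  0.46 -1.08] open 1.00 F [ 0.5  0.6 -0.6]
 turn [ 0.    -0.    -0.001]  shift cm [ 0.39 -0.06 12.69]  world cm [  0.3   0.2 -12.7]
```

View pics/w4.png

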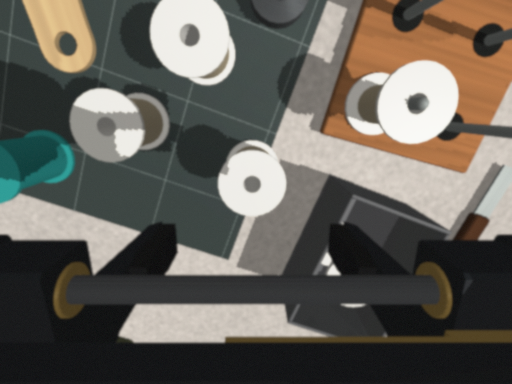

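Call:
{"name": "send_rows", "arguments": {
  "motion": [
    {"x":0.2,"y":-0.1,"z":4,"rx":0,"ry":0,"rz":0,"jaw":8.8},
    {"x":0,"y":0,"z":4,"rx":0,"ry":0,"rz":0,"jaw":8.8},
    {"x":0,"y":0,"z":3,"rx":0,"ry":0,"rz":0,"jaw":8.8},
    {"x":0,"y":0,"z":1.7,"rx":0,"ry":0,"rz":0,"jaw":8.8},
    {"x":0,"y":0,"z":0,"rx":0,"ry":0,"rz":0,"jaw":8.8}
  ],
  "grip_force": 30
}}

```text
clock: 7.6
tool_pos: [0.4111, -0.175, 0.0719]
eef_rot: [0.985, 0.174, -0.002, -0.001]
contact_force: [-0.5, -0.3, 1.0]
opening: 0.999
finger_force: 0.0
```

Call:
{"name": "send_rows", "arguments": {
  "motion": [
    {"x":0,"y":0,"z":0,"rx":0,"ry":0,"rz":0,"jaw":5.6},
    {"x":0,"y":0,"z":0,"rx":0,"ry":0,"rz":0,"jaw":5.6},
    {"x":0,"y":0,"z":0,"rx":0,"ry":0,"rz":0,"jaw":5.6},
    {"x":0,"y":0,"z":0,"rx":0,"ry":0,"rz":0,"jaw":5.6},
    {"x":0,"y":0,"z":0,"rx":0,"ry":0,"rz":0,"jaw":5.6}
  ]
}}

```text
clock: 8.1
tool_pos: [0.4124, -0.1756, 0.0743]
eef_rot: [0.985, 0.174, 0.001, 0.0]
contact_force: [0.1, -1.2, 1.9]
opening: 0.677
finger_force: 38.5
```

Call:
{"name": "send_rows", "arguments": {
  "motion": [
    {"x":0,"y":0,"z":-2,"rx":0,"ry":0,"rz":0,"jaw":5.6},
    {"x":0,"y":0,"z":-4,"rx":0,"ry":0,"rz":0,"jaw":5.6},
    {"x":0,"y":0,"z":-4,"rx":0,"ry":0,"rz":0,"jaw":5.6},
    {"x":0,"y":0,"z":-4,"rx":0,"ry":0,"rz":0,"jaw":5.6},
    {"x":0,"y":0,"z":-2,"rx":0,"ry":0,"rz":0,"jaw":5.6}
  ]
}}

```text
clock: 8.6
tool_pos: [0.4128, -0.1757, 0.2367]
eef_rot: [0.985, 0.174, 0.002, 0.001]
contact_force: [1.2, 0.2, -2.3]
opening: 0.684
finger_force: 39.1
```

Run:
```python
from h import *
go([.6175,-.27,.23],rot(.86))
t,p,q,s=pose();wspool(p,p[2]+.0105,save='pics/w5.png')
```

```text
t 8.6 pos [ 0.4128 -0.1757  0.2367] q [ 0.41  0.49 -0.16  2.1   0.14  0.56 -1.08] open 0.68 F [ 1.2  0.2 -2.3]
 turn [ 0.003 -0.002 -0.51 ]  shift cm [ 6.21 21.67  0.67]  world cm [20.5 -9.4 -0.7]
pred [253.  257.3] hole [253.  287.8] [ 0.3959 -0.1818  0.2472] r 22
```

Call:
{"name": "send_rows", "arguments": {
  "motion": [
    {"x":0,"y":0,"z":0,"rx":0,"ry":0,"rz":-0.12,"jaw":5.6},
    {"x":0,"y":0,"z":0,"rx":0,"ry":0,"rz":-0.13,"jaw":5.6},
    {"x":0,"y":0,"z":0,"rx":0,"ry":0,"rz":-0.13,"jaw":5.6},
    {"x":0,"y":0,"z":0,"rx":0,"ry":0,"rz":-0.13,"jaw":5.6},
    {"x":0.5,"y":2,"z":0,"rx":0,"ry":0,"rz":0,"jaw":5.6}
  ]
}}

```text
clock: 9.15
tool_pos: [0.4274, -0.1838, 0.2329]
eef_rot: [0.908, 0.419, -0.002, -0.002]
contact_force: [0.3, -1.0, -0.8]
opening: 0.676
finger_force: 39.1
```

Call:
{"name": "send_rows", "arguments": {
  "motion": [
    {"x":1,"y":3.5,"z":0,"rx":0,"ry":0,"rz":0,"jaw":5.6},
    {"x":1,"y":3.5,"z":0,"rx":0,"ry":0,"rz":0,"jaw":5.6},
    {"x":1,"y":3.5,"z":0,"rx":0,"ry":0,"rz":0,"jaw":5.6},
    {"x":1,"y":3.5,"z":0,"rx":0,"ry":0,"rz":0,"jaw":5.6},
    {"x":1,"y":3.5,"z":0,"rx":0,"ry":0,"rz":0,"jaw":5.6}
  ]
}}

```text
clock: 9.65
tool_pos: [0.5961, -0.2615, 0.2326]
eef_rot: [0.909, 0.417, -0.001, -0.001]
contact_force: [0.5, 0.0, -0.5]
opening: 0.682
finger_force: 32.9
```

Call:
{"name": "send_rows", "arguments": {
  "motion": [
    {"x":0.7,"y":2.2,"z":0.5,"rx":0,"ry":0,"rz":0,"jaw":5.6},
    {"x":0,"y":0,"z":0,"rx":0,"ry":0,"rz":0,"jaw":5.6},
    {"x":0,"y":0,"z":0,"rx":0,"ry":0,"rz":0,"jaw":5.6},
    {"x":0,"y":0,"z":0,"rx":0,"ry":0,"rz":0,"jaw":5.6},
    {"x":0,"y":0,"z":0,"rx":0,"ry":0,"rz":0,"jaw":5.6}
  ]
}}

```text
clock: 10.15
tool_pos: [0.616, -0.2697, 0.2289]
eef_rot: [0.909, 0.417, -0.0, -0.0]
contact_force: [0.6, 0.6, -1.2]
opening: 0.678
finger_force: 32.9
```

Run:
```python
from h import *
go([.6175,-.27,.23],rot(.86))
W=snap('wrist');S=snap('scene')
cv2.imwrite('pics/w6.png',np.hstack([W['img'][60:360,110:410,::-1],cv2.resize(S['img'][150:350,100:370,::-1],(400,300))]))
t,p,q,s=pose();print(proj(W,q.apply([0,0,-.0105])+p))
```

```text
t 10.2 pos [ 0.616  -0.2697  0.2289] q [ 0.5   0.79 -0.31  1.42  0.26  0.97 -0.58] open 0.68 F [ 0.6  0.6 -1.2]
 turn [-0.001  0.001  0.   ]  shift cm [ 0.07  0.13 -0.11]  world cm [ 0.1 -0.   0.1]
[253.10523013 257.60634781]
```

View pics/w6.png

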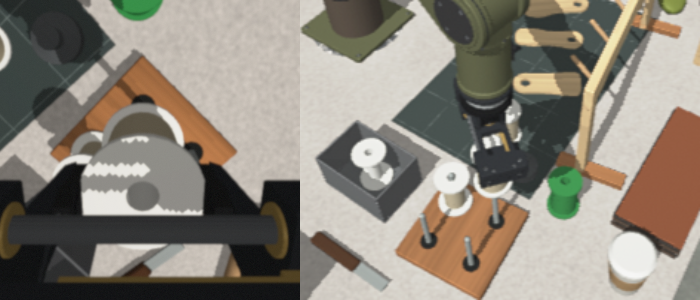

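Call:
{"name": "send_rows", "arguments": {
  "motion": [
    {"x":0.1,"y":0.1,"z":2,"rx":0,"ry":0,"rz":0,"jaw":5.6},
    {"x":0,"y":0,"z":2,"rx":0,"ry":0,"rz":0,"jaw":5.6},
    {"x":0,"y":0,"z":1,"rx":0,"ry":0,"rz":0,"jaw":5.6},
    {"x":0,"y":0,"z":1,"rx":0,"ry":0,"rz":0,"jaw":5.6},
    {"x":0,"y":0,"z":0,"rx":0,"ry":0,"rz":0,"jaw":5.6}
  ]
}}

```text
clock: 10.75
tool_pos: [0.6176, -0.2697, 0.1677]
eef_rot: [0.909, 0.417, -0.001, -0.001]
contact_force: [-0.2, -0.3, -2.0]
opening: 0.681
finger_force: 32.9
```

Call:
{"name": "send_rows", "arguments": {
  "motion": [
    {"x":0,"y":0,"z":2.5,"rx":0,"ry":0,"rz":0,"jaw":5.6},
    {"x":0,"y":0,"z":2.5,"rx":0,"ry":0,"rz":0,"jaw":5.6},
    {"x":0,"y":0,"z":1.5,"rx":0,"ry":0,"rz":0,"jaw":5.6},
    {"x":0,"y":0,"z":0.6,"rx":0,"ry":0,"rz":0,"jaw":5.6},
    {"x":0,"y":0,"z":0,"rx":0,"ry":0,"rz":0,"jaw":5.6}
  ]
}}

```text
clock: 11.25
tool_pos: [0.6184, -0.2699, 0.0976]
eef_rot: [0.909, 0.417, -0.0, -0.0]
contact_force: [-0.6, -0.2, -1.1]
opening: 0.686
finger_force: 33.8
```

Call:
{"name": "send_rows", "arguments": {
  "motion": [
    {"x":0,"y":0,"z":0.2,"rx":0,"ry":0,"rz":0,"jaw":5.6},
    {"x":0,"y":0,"z":0.2,"rx":0,"ry":0,"rz":0,"jaw":5.6},
    {"x":0,"y":0,"z":0,"rx":0,"ry":0,"rz":0,"jaw":5.6},
    {"x":0,"y":0,"z":0,"rx":0,"ry":0,"rz":0,"jaw":5.6},
    {"x":0,"y":0,"z":0,"rx":0,"ry":0,"rz":0,"jaw":5.6}
  ]
}}

```text
clock: 11.75
tool_pos: [0.6186, -0.27, 0.0941]
eef_rot: [0.909, 0.417, 0.0, 0.0]
contact_force: [0.5, -0.3, -0.2]
opening: 0.681
finger_force: 33.8
```

Call:
{"name": "send_rows", "arguments": {
  "motion": [
    {"x":0,"y":0,"z":0,"rx":0,"ry":0,"rz":0,"jaw":7.2},
    {"x":0,"y":0,"z":0,"rx":0,"ry":0,"rz":0,"jaw":7.2},
    {"x":0,"y":0,"z":0,"rx":0,"ry":0,"rz":0,"jaw":7.2},
    {"x":0,"y":0,"z":-1,"rx":0,"ry":0,"rz":0,"jaw":7.2},
    {"x":0,"y":0,"z":-4,"rx":0,"ry":0,"rz":0,"jaw":7.2}
  ]
}}

```text
clock: 12.25
tool_pos: [0.6154, -0.2691, 0.1408]
eef_rot: [0.909, 0.417, -0.003, -0.003]
contact_force: [0.2, -0.6, -0.1]
opening: 0.82
finger_force: 0.0
```

Call:
{"name": "send_rows", "arguments": {
  "motion": [
    {"x":0,"y":0,"z":-4,"rx":0,"ry":0,"rz":0,"jaw":8.8},
    {"x":0,"y":0,"z":-3,"rx":0,"ry":0,"rz":-0.1,"jaw":8.8},
    {"x":0,"y":0,"z":0,"rx":0,"ry":0,"rz":-0.15,"jaw":8.8},
    {"x":0,"y":0,"z":0,"rx":0,"ry":0,"rz":-0.15,"jaw":8.8},
    {"x":0,"y":0,"z":0,"rx":0,"ry":0,"rz":-0.15,"jaw":8.8}
  ]
}}

```text
clock: 12.75
tool_pos: [0.6186, -0.2702, 0.2151]
eef_rot: [0.76, 0.65, 0.0, 0.001]
contact_force: [-0.7, -0.2, -0.3]
opening: 0.999
finger_force: 0.0
```

Call:
{"name": "send_rows", "arguments": {
  "motion": [
    {"x":0,"y":0,"z":0,"rx":0,"ry":0,"rz":-0.15,"jaw":8.8},
    {"x":0,"y":0,"z":0,"rx":0,"ry":0,"rz":-0.15,"jaw":8.8},
    {"x":0,"y":0,"z":0,"rx":0,"ry":0,"rz":-0.15,"jaw":8.8},
    {"x":0,"y":0,"z":0,"rx":0,"ry":0,"rz":-0.15,"jaw":8.8},
    {"x":0,"y":0,"z":0,"rx":0,"ry":0,"rz":-0.15,"jaw":8.8}
  ]
}}

```text
clock: 13.25
tool_pos: [0.6184, -0.2702, 0.2147]
eef_rot: [0.469, 0.883, -0.0, 0.0]
contact_force: [-0.2, -0.0, -0.3]
opening: 0.997
finger_force: 0.0
```

Call:
{"name": "send_rows", "arguments": {
  "motion": [
    {"x":0,"y":0,"z":0,"rx":0,"ry":0,"rz":-0.15,"jaw":8.8},
    {"x":0,"y":0,"z":0,"rx":0,"ry":0,"rz":-0.12,"jaw":8.8},
    {"x":0,"y":0,"z":0,"rx":0,"ry":0,"rz":0,"jaw":8.8},
    {"x":0,"y":0,"z":0,"rx":0,"ry":0,"rz":0,"jaw":8.8},
    {"x":0,"y":0,"z":0,"rx":0,"ry":0,"rz":0,"jaw":8.8}
  ]
}}

```text
clock: 13.75
tool_pos: [0.6184, -0.27, 0.2141]
eef_rot: [0.349, 0.937, -0.0, 0.0]
contact_force: [-0.2, -0.0, 0.5]
opening: 1.003
finger_force: 0.0
```

Run:
```python
from h import *
go([.511,-.0865,.2],rot(2.43))
spools()
T=snap('top');S=snap('scene');print('wt',onz(T,(286.5,179),.04),onz(S,(250,257),.05))
```

```text
t 13.8 pos [ 0.6184 -0.27    0.2141] q [ 0.69  0.88 -0.72  1.42  0.61  1.07  0.71] open 1.00 F [-0.2 -0.   0.5]
 turn [-0.     0.001 -0.002]  shift cm [20.12  6.88  1.41]  world cm [-10.7  18.4  -1.4]
blob [85, 92, 16, 15, 191] hole [91.1 99.6] [0.8865 0.6256 0.084 ] [0.887 0.623]
blob [105, 92, 16, 16, 191] hole [111.5 100.9] [0.882  0.5457 0.084 ] [0.8839 0.5417]
blob [126, 93, 16, 15, 188] hole [133.8 101.2] [0.8814 0.4586 0.084 ] [0.8843 0.4616]
blob [146, 93, 16, 15, 191] hole [153. 102.] [0.8789 0.3835 0.084 ] [0.8795 0.3834]
blob [83, 109, 17, 16, 188] hole [ 93.1 121. ] [0.7996 0.6115 0.084 ] [0.7961 0.5907]
blob [104, 110, 16, 15, 196] hole [111.9 118.9] [0.8089 0.5394 0.084 ] [0.8054 0.52  ]
blob [125, 110, 16, 15, 199] hole [132.7 117.8] [0.814  0.4593 0.084 ] [0.8138 0.4611]
blob [145, 110, 17, 15, 196] hole [152.6 117.4] [0.8161 0.3821 0.084 ] [0.8153 0.3813]
blob [275, 148, 56, 33, 477] hole [299. 154.] [ 0.6756 -0.1851  0.084 ] [ 0.6799 -0.1825]
blob [216, 160, 26, 7, 134] hole [228.  169.9] [0.6112 0.0856 0.084 ] [0.6087 0.0796]
blob [316, 185, 17, 19, 226] hole [323.8 192.4] [ 0.5278 -0.2773  0.084 ] [ 0.5195 -0.2719]
blob [265, 188, 17, 19, 207] hole [272.7 196.1] [ 0.5122 -0.0846  0.084 ] [ 0.515  -0.0853]
blob [394, 203, 16, 21, 139] hole [403.9 210.5] [ 0.4619 -0.5766  0.084 ] [ 0.4571 -0.5767]
blob [252, 213, 16, 18, 210] hole [259.4 221.3] [ 0.4168 -0.0354  0.084 ] [ 0.4212 -0.029 ]
blob [324, 231, 19, 17, 231] hole [334.2 239.2] [ 0.3527 -0.3129  0.084 ] [ 0.3487 -0.3131]
wt [ 0.58585334 -0.14022545  0.04      ] [ 0.59664708 -0.14889028  0.05      ]
```

Call:
{"name": "send_rows", "arguments": {
  "motion": [
    {"x":4,"y":1.4,"z":0.3,"rx":0,"ry":0,"rz":0,"jaw":8.8},
    {"x":4,"y":1.4,"z":0.3,"rx":0,"ry":0,"rz":0,"jaw":8.8},
    {"x":4,"y":1.4,"z":0.3,"rx":0,"ry":0,"rz":0,"jaw":8.8},
    {"x":4,"y":1.4,"z":0.3,"rx":0,"ry":0,"rz":0,"jaw":8.8},
    {"x":4.1,"y":1.3,"z":0.2,"rx":0,"ry":0,"rz":0,"jaw":8.8}
  ]
}}

```text
clock: 14.45
tool_pos: [0.5105, -0.085, 0.1998]
eef_rot: [0.349, 0.937, 0.0, 0.0]
contact_force: [0.5, 1.0, 0.2]
opening: 0.997
finger_force: 0.0
```

Call:
{"name": "send_rows", "arguments": {
  "motion": [
    {"x":0,"y":0,"z":0,"rx":0,"ry":0,"rz":0,"jaw":8.8},
    {"x":0,"y":0,"z":0,"rx":0,"ry":0,"rz":0,"jaw":8.8},
    {"x":0,"y":0,"z":0,"rx":0,"ry":0,"rz":0,"jaw":8.8},
    {"x":0,"y":0,"z":0,"rx":0,"ry":0,"rz":0,"jaw":8.8},
    {"x":0,"y":0,"z":0,"rx":0,"ry":0,"rz":0,"jaw":8.8}
  ]
}}

```text
clock: 14.95
tool_pos: [0.5117, -0.0874, 0.1996]
eef_rot: [0.349, 0.937, -0.0, 0.0]
contact_force: [-0.9, -0.5, -0.3]
opening: 0.999
finger_force: 0.0
```

Run:
```python
from h import *
P=wspool([.512,-.0855])
go([P[0],P[1],.074],rot(2.43))
```

```text
pred [253.2 186.2] hole [255.8 188.2] [ 0.5151 -0.0849  0.084 ] r 12
t 15.0 pos [ 0.5116 -0.0872  0.1996] q [ 0.5   0.7  -0.7   1.92  0.65  0.76  0.28] open 1.00 F [-0.4 -0.4 -0.5]
 turn [ 0.     0.    -0.002]  shift cm [-0.11  0.4  12.56]  world cm [  0.3   0.2 -12.6]
```

Call:
{"name": "send_rows", "arguments": {
  "motion": [
    {"x":-0.1,"y":0.4,"z":4,"rx":0,"ry":0,"rz":0,"jaw":8.8},
    {"x":0,"y":0,"z":4,"rx":0,"ry":0,"rz":0,"jaw":8.8},
    {"x":0,"y":0,"z":3,"rx":0,"ry":0,"rz":0,"jaw":8.8},
    {"x":0,"y":0,"z":1.6,"rx":0,"ry":0,"rz":0,"jaw":8.8},
    {"x":0,"y":0,"z":0,"rx":0,"ry":0,"rz":0,"jaw":8.8}
  ]
}}

```text
clock: 15.5
tool_pos: [0.5134, -0.0843, 0.0716]
eef_rot: [0.349, 0.937, -0.001, -0.002]
contact_force: [0.4, 0.3, 0.3]
opening: 0.998
finger_force: 0.0
```

Call:
{"name": "send_rows", "arguments": {
  "motion": [
    {"x":0,"y":0,"z":0,"rx":0,"ry":0,"rz":0,"jaw":5.6},
    {"x":0,"y":0,"z":0,"rx":0,"ry":0,"rz":0,"jaw":5.6},
    {"x":0,"y":0,"z":0,"rx":0,"ry":0,"rz":0,"jaw":5.6},
    {"x":0,"y":0,"z":0,"rx":0,"ry":0,"rz":0,"jaw":5.6},
    {"x":0,"y":0,"z":0,"rx":0,"ry":0,"rz":0,"jaw":5.6}
  ]
}}

```text
clock: 16.0
tool_pos: [0.5152, -0.0843, 0.0746]
eef_rot: [0.349, 0.937, 0.0, 0.001]
contact_force: [-2.0, -1.0, 5.7]
opening: 0.682
finger_force: 31.2
```

Call:
{"name": "send_rows", "arguments": {
  "motion": [
    {"x":0,"y":0,"z":-2,"rx":0,"ry":0,"rz":0,"jaw":5.6},
    {"x":0,"y":0,"z":-4,"rx":0,"ry":0,"rz":0,"jaw":5.6},
    {"x":0,"y":0,"z":-4,"rx":0,"ry":0,"rz":0,"jaw":5.6},
    {"x":0,"y":0,"z":-4,"rx":0,"ry":0,"rz":0,"jaw":5.6},
    {"x":0,"y":0,"z":-2.5,"rx":0,"ry":0,"rz":0,"jaw":5.6}
  ]
}}

```text
clock: 16.5
tool_pos: [0.5151, -0.0837, 0.2414]
eef_rot: [0.348, 0.937, 0.001, 0.001]
contact_force: [0.8, -0.6, -1.9]
opening: 0.685
finger_force: 31.5
```

Run:
```python
from h import *
go([.6253,-.3597,.235],rot(2.43))
```

```text
t 16.5 pos [ 0.5151 -0.0837  0.2414] q [ 0.53  0.65 -0.75  1.87  0.58  0.85  0.34] open 0.68 F [ 0.8 -0.6 -1.9]
 turn [0.002 0.002 0.   ]  shift cm [-26.37 -13.7    0.64]  world cm [ 11.  -27.6  -0.6]
```

Call:
{"name": "send_rows", "arguments": {
  "motion": [
    {"x":-2.4,"y":-1.2,"z":0,"rx":0,"ry":0,"rz":0,"jaw":5.6},
    {"x":-3.5,"y":-1.8,"z":0,"rx":0,"ry":0,"rz":0,"jaw":5.6},
    {"x":-3.5,"y":-1.8,"z":0,"rx":0,"ry":0,"rz":0,"jaw":5.6},
    {"x":-3.5,"y":-1.8,"z":0,"rx":0,"ry":0,"rz":0,"jaw":5.6},
    {"x":-3.5,"y":-1.8,"z":0,"rx":0,"ry":0,"rz":0,"jaw":5.6}
  ]
}}

```text
clock: 17.0
tool_pos: [0.5838, -0.2564, 0.2385]
eef_rot: [0.348, 0.937, -0.0, -0.0]
contact_force: [0.5, -0.2, -1.7]
opening: 0.682
finger_force: 31.5
```

Call:
{"name": "send_rows", "arguments": {
  "motion": [
    {"x":-3.5,"y":-1.8,"z":0,"rx":0,"ry":0,"rz":0,"jaw":5.6},
    {"x":-3.5,"y":-1.8,"z":0,"rx":0,"ry":0,"rz":0,"jaw":5.6},
    {"x":-3,"y":-1.7,"z":0.6,"rx":0,"ry":0,"rz":0,"jaw":5.6},
    {"x":0,"y":0,"z":0,"rx":0,"ry":0,"rz":0,"jaw":5.6},
    {"x":0,"y":0,"z":0,"rx":0,"ry":0,"rz":0,"jaw":5.6}
  ]
}}

```text
clock: 17.5
tool_pos: [0.6242, -0.3604, 0.2315]
eef_rot: [0.349, 0.937, 0.0, -0.001]
contact_force: [0.6, 0.7, -2.2]
opening: 0.683
finger_force: 33.2
```

```bash
cat >> h.py <<'E'
def held():
    """hole of held spool: gray-level centroid in a small window above the bar"""
    W=snap('wrist');t,p,q,s=pose();P=q.apply([0,0,-.0105])+p;u,v=proj(W,P)
    g=cv2.GaussianBlur(cv2.cvtColor(W['img'],cv2.COLOR_RGB2GRAY),(0,0),1);c=cv2.HoughCircles(g[200:276,200:310],cv2.HOUGH_GRADIENT,1,40,param1=60,param2=8,minRadius=11,maxRadius=22)
    print('pred',np.round([u,v],1),'circles',None if c is None else (c[0]+[200,200,0]).round(1).tolist());cv2.imwrite('pics/held.png',W['img'][:,:,::-1])
E
python3 - <<'E'
from h import *
go([.6250,-.3597,.17],rot(2.43))
held()
E
```

```text
t 17.5 pos [ 0.6242 -0.3604  0.2315] q [ 0.77  0.93 -0.73  1.23  0.61  1.2   0.89] open 0.68 F [ 0.6  0.7 -2.2]
 turn [-0.    -0.002 -0.001]  shift cm [-0.01  0.11  6.15]  world cm [ 0.1  0.1 -6.1]
pred [253.7 255.7] circles [[253.5, 255.5, 14.4], [283.5, 219.5, 15.8]]
```

Call:
{"name": "send_rows", "arguments": {
  "motion": [
    {"x":0,"y":0.1,"z":2,"rx":0,"ry":0,"rz":0,"jaw":5.6},
    {"x":0,"y":0,"z":2,"rx":0,"ry":0,"rz":0,"jaw":5.6},
    {"x":0,"y":0,"z":1.2,"rx":0,"ry":0,"rz":0,"jaw":5.6},
    {"x":0,"y":0,"z":1,"rx":0,"ry":0,"rz":0,"jaw":5.6},
    {"x":0,"y":0,"z":0,"rx":0,"ry":0,"rz":0,"jaw":5.6}
  ]
}}

```text
clock: 18.05
tool_pos: [0.625, -0.3587, 0.1696]
eef_rot: [0.348, 0.938, 0.0, -0.001]
contact_force: [-0.6, 1.0, -1.3]
opening: 0.689
finger_force: 33.2
```

Threaded with no contact. Down, release, rise.

Call:
{"name": "send_rows", "arguments": {
  "motion": [
    {"x":0,"y":0,"z":2.5,"rx":0,"ry":0,"rz":0,"jaw":5.6},
    {"x":0,"y":0,"z":2.5,"rx":0,"ry":0,"rz":0,"jaw":5.6},
    {"x":0,"y":0,"z":1.6,"rx":0,"ry":0,"rz":0,"jaw":5.6},
    {"x":0,"y":0,"z":0.6,"rx":0,"ry":0,"rz":0,"jaw":5.6},
    {"x":0,"y":0,"z":0.3,"rx":0,"ry":0,"rz":0,"jaw":5.6}
  ]
}}

```text
clock: 18.55
tool_pos: [0.626, -0.3594, 0.0959]
eef_rot: [0.348, 0.937, 0.0, 0.0]
contact_force: [0.8, -0.3, -1.1]
opening: 0.682
finger_force: 33.2
```

Call:
{"name": "send_rows", "arguments": {
  "motion": [
    {"x":0,"y":0,"z":0,"rx":0,"ry":0,"rz":0,"jaw":5.6},
    {"x":0,"y":0,"z":0,"rx":0,"ry":0,"rz":0,"jaw":7.2},
    {"x":0,"y":0,"z":0,"rx":0,"ry":0,"rz":0,"jaw":7.2},
    {"x":0,"y":0,"z":0,"rx":0,"ry":0,"rz":0,"jaw":7.2},
    {"x":0,"y":0,"z":0,"rx":0,"ry":0,"rz":0,"jaw":7.2}
  ]
}}

```text
clock: 19.05
tool_pos: [0.6261, -0.3596, 0.0964]
eef_rot: [0.348, 0.937, -0.0, 0.001]
contact_force: [0.7, -0.2, -0.0]
opening: 0.818
finger_force: 0.0
```

Call:
{"name": "send_rows", "arguments": {
  "motion": [
    {"x":0,"y":0,"z":-2,"rx":0,"ry":0,"rz":0,"jaw":7.2},
    {"x":0,"y":0,"z":-4,"rx":0,"ry":0,"rz":0,"jaw":7.2},
    {"x":0,"y":0,"z":-4,"rx":0,"ry":0,"rz":0,"jaw":8.8},
    {"x":0,"y":0,"z":-2,"rx":0,"ry":0,"rz":0,"jaw":8.8},
    {"x":0,"y":0,"z":0,"rx":0,"ry":0,"rz":0,"jaw":8.8}
  ]
}}

```text
clock: 19.55
tool_pos: [0.6282, -0.3597, 0.2217]
eef_rot: [0.349, 0.937, 0.0, 0.004]
contact_force: [-0.2, -0.6, -0.2]
opening: 1.001
finger_force: 0.0
```

Run:
```python
from h import *
go([.417,-.035,.2],rot(2.43))
spools()
```

```text
t 19.6 pos [ 0.6282 -0.3597  0.2217] q [ 0.77  0.94 -0.73  1.24  0.62  1.18  0.88] open 1.00 F [-0.2 -0.6 -0.2]
 turn [ 0.003  0.008 -0.001]  shift cm [37.2  10.8   2.17]  world cm [-21.1  32.5  -2.2]
blob [85, 92, 16, 15, 191] hole [ 91.4 100.4] [0.883  0.6245 0.084 ] [0.8868 0.6512]
blob [105, 92, 16, 16, 192] hole [111.4 100.6] [0.883  0.5461 0.084 ] [0.8834 0.5416]
blob [126, 93, 16, 15, 188] hole [133.6 101.9] [0.8786 0.4592 0.084 ] [0.8795 0.4601]
blob [146, 93, 16, 15, 191] hole [153.5 102. ] [0.8789 0.3816 0.084 ] [0.8797 0.3802]
blob [83, 109, 17, 16, 190] hole [ 93.1 121. ] [0.7996 0.6117 0.084 ] [0.7961 0.5905]
blob [104, 109, 16, 16, 198] hole [111.6 117. ] [0.8166 0.541  0.084 ] [0.8182 0.5408]
blob [125, 110, 16, 15, 200] hole [131.3 119.3] [0.8077 0.4643 0.084 ] [0.8107 0.4619]
blob [145, 110, 17, 15, 196] hole [152.8 118.8] [0.8106 0.3812 0.084 ] [0.8142 0.38  ]
blob [216, 159, 47, 8, 254] hole [239.  169.4] [0.6134 0.0438 0.084 ] [0.6195 0.0432]
blob [316, 185, 17, 19, 186] hole [323.8 192.4] [ 0.5278 -0.2773  0.084 ] [ 0.5274 -0.2777]
blob [411, 191, 14, 29, 204] hole [418.3 200. ] [ 0.5019 -0.6326  0.084 ] [ 0. -0.]
blob [252, 213, 16, 18, 198] hole [259.4 221.3] [ 0.4168 -0.0354  0.084 ] [ 0.4031 -0.0288]
blob [324, 231, 19, 17, 236] hole [334.2 239.2] [ 0.3527 -0.3129  0.084 ] [ 0.3487 -0.3131]
```

Call:
{"name": "send_rows", "arguments": {
  "motion": [
    {"x":4,"y":1.2,"z":0,"rx":0,"ry":0,"rz":0,"jaw":8.8},
    {"x":4,"y":1.2,"z":0,"rx":0,"ry":0,"rz":0,"jaw":8.8},
    {"x":4,"y":1.2,"z":0,"rx":0,"ry":0,"rz":0,"jaw":8.8},
    {"x":4,"y":1.2,"z":0,"rx":0,"ry":0,"rz":0,"jaw":8.8},
    {"x":4,"y":1.2,"z":0.5,"rx":0,"ry":0,"rz":0,"jaw":8.8}
  ]
}}

```text
clock: 20.15
tool_pos: [0.5116, -0.1821, 0.2099]
eef_rot: [0.349, 0.937, 0.0, -0.001]
contact_force: [1.0, 0.3, 0.1]
opening: 0.996
finger_force: 0.0
```

Call:
{"name": "send_rows", "arguments": {
  "motion": [
    {"x":4,"y":1.2,"z":0.5,"rx":0,"ry":0,"rz":0,"jaw":8.8},
    {"x":4,"y":1.2,"z":0.5,"rx":0,"ry":0,"rz":0,"jaw":8.8},
    {"x":4,"y":1.2,"z":0.5,"rx":0,"ry":0,"rz":0,"jaw":8.8},
    {"x":4,"y":1.2,"z":0,"rx":0,"ry":0,"rz":0,"jaw":8.8},
    {"x":1.2,"y":0,"z":0,"rx":0,"ry":0,"rz":0,"jaw":8.8}
  ]
}}

```text
clock: 20.65
tool_pos: [0.4113, -0.0313, 0.1952]
eef_rot: [0.345, 0.938, 0.0, -0.002]
contact_force: [1.1, -0.5, 0.5]
opening: 1.002
finger_force: 0.0
```

Call:
{"name": "send_rows", "arguments": {
  "motion": [
    {"x":0,"y":0,"z":0,"rx":0,"ry":0,"rz":0,"jaw":8.8},
    {"x":0,"y":0,"z":0,"rx":0,"ry":0,"rz":0,"jaw":8.8},
    {"x":0,"y":0,"z":0,"rx":0,"ry":0,"rz":0,"jaw":8.8},
    {"x":0,"y":0,"z":0,"rx":0,"ry":0,"rz":0,"jaw":8.8},
    {"x":0,"y":0,"z":0,"rx":0,"ry":0,"rz":0,"jaw":8.8}
  ]
}}

```text
clock: 21.15
tool_pos: [0.4149, -0.0353, 0.1956]
eef_rot: [0.349, 0.937, 0.0, 0.0]
contact_force: [0.4, 0.3, -0.4]
opening: 0.997
finger_force: 0.0
```

Run:
```python
from h import *
P=wspool([.4165,-.036])
go([P[0],P[1],.074],rot(2.43))
```

```text
pred [252.  190.2] hole [254.4 192.7] [ 0.4198 -0.0359  0.084 ] r 12
t 21.2 pos [ 0.4148 -0.0352  0.1956] q [ 0.4   0.6  -0.66  2.21  0.71  0.56  0.05] open 1.00 F [0.1 0.  0.3]
 turn [ 0.    -0.    -0.002]  shift cm [-0.42  0.27 12.16]  world cm [  0.5  -0.1 -12.2]
```

Call:
{"name": "send_rows", "arguments": {
  "motion": [
    {"x":-0.4,"y":0.3,"z":4,"rx":0,"ry":0,"rz":0,"jaw":8.8},
    {"x":0,"y":0,"z":4,"rx":0,"ry":0,"rz":0,"jaw":8.8},
    {"x":0,"y":0,"z":2.5,"rx":0,"ry":0,"rz":0,"jaw":8.8},
    {"x":0,"y":0,"z":1.7,"rx":0,"ry":0,"rz":0,"jaw":8.8},
    {"x":0,"y":0,"z":0,"rx":0,"ry":0,"rz":0,"jaw":8.8}
  ]
}}

```text
clock: 21.7
tool_pos: [0.4189, -0.0352, 0.0721]
eef_rot: [0.348, 0.938, -0.002, -0.001]
contact_force: [0.4, -0.4, 0.9]
opening: 1.0
finger_force: 0.0
```

Call:
{"name": "send_rows", "arguments": {
  "motion": [
    {"x":0,"y":0,"z":0,"rx":0,"ry":0,"rz":0,"jaw":5.6},
    {"x":0,"y":0,"z":0,"rx":0,"ry":0,"rz":0,"jaw":5.6},
    {"x":0,"y":0,"z":0,"rx":0,"ry":0,"rz":0,"jaw":5.6},
    {"x":0,"y":0,"z":0,"rx":0,"ry":0,"rz":0,"jaw":5.6},
    {"x":0,"y":0,"z":0,"rx":0,"ry":0,"rz":0,"jaw":5.6}
  ]
}}

```text
clock: 22.2
tool_pos: [0.4199, -0.0353, 0.0744]
eef_rot: [0.349, 0.937, 0.0, 0.001]
contact_force: [-0.2, -1.1, 6.3]
opening: 0.679
finger_force: 30.8
```

Call:
{"name": "send_rows", "arguments": {
  "motion": [
    {"x":0,"y":0,"z":-2,"rx":0,"ry":0,"rz":0,"jaw":5.6},
    {"x":0,"y":0,"z":-4,"rx":0,"ry":0,"rz":0,"jaw":5.6},
    {"x":0,"y":0,"z":-4,"rx":0,"ry":0,"rz":0,"jaw":5.6},
    {"x":0,"y":0,"z":-4,"rx":0,"ry":0,"rz":0,"jaw":5.6},
    {"x":0,"y":0,"z":-2,"rx":0,"ry":0,"rz":0,"jaw":5.6}
  ]
}}

```text
clock: 22.7
tool_pos: [0.42, -0.0349, 0.2364]
eef_rot: [0.349, 0.937, 0.001, 0.001]
contact_force: [0.8, -0.2, -2.0]
opening: 0.676
finger_force: 36.9
```

Run:
```python
from h import *
go([.5345,-.3665,.235],rot(2.43))
held()
```

```text
t 22.7 pos [ 0.42   -0.0349  0.2364] q [ 0.48  0.54 -0.77  2.15  0.61  0.68  0.15] open 0.68 F [ 0.8 -0.2 -2. ]
 turn [ 0.002  0.002 -0.001]  shift cm [-30.33 -17.64   0.14]  world cm [ 11.5 -33.2  -0.1]
pred [252.4 258.9] circles [[252.5, 255.5, 15.6], [297.5, 234.5, 15.9]]
```

Call:
{"name": "send_rows", "arguments": {
  "motion": [
    {"x":-2.5,"y":-1.4,"z":0,"rx":0,"ry":0,"rz":0,"jaw":5.6},
    {"x":-3.5,"y":-2,"z":0,"rx":0,"ry":0,"rz":0,"jaw":5.6},
    {"x":-3.5,"y":-2,"z":0,"rx":0,"ry":0,"rz":0,"jaw":5.6},
    {"x":-3.5,"y":-2,"z":0,"rx":0,"ry":0,"rz":0,"jaw":5.6},
    {"x":-3.5,"y":-2,"z":0,"rx":0,"ry":0,"rz":0,"jaw":5.6}
  ]
}}

```text
clock: 23.25
tool_pos: [0.4826, -0.2158, 0.2329]
eef_rot: [0.349, 0.937, -0.0, -0.001]
contact_force: [0.4, 0.1, -1.5]
opening: 0.671
finger_force: 38.3
```

Call:
{"name": "send_rows", "arguments": {
  "motion": [
    {"x":-3.5,"y":-2,"z":0,"rx":0,"ry":0,"rz":0,"jaw":5.6},
    {"x":-3.5,"y":-2,"z":0,"rx":0,"ry":0,"rz":0,"jaw":5.6},
    {"x":-3.5,"y":-2,"z":0,"rx":0,"ry":0,"rz":0,"jaw":5.6},
    {"x":-3.4,"y":-2.2,"z":0,"rx":0,"ry":0,"rz":0,"jaw":5.6},
    {"x":0,"y":0,"z":0,"rx":0,"ry":0,"rz":0,"jaw":5.6}
  ]
}}

```text
clock: 23.75
tool_pos: [0.5336, -0.3742, 0.2314]
eef_rot: [0.353, 0.936, -0.002, 0.0]
contact_force: [-0.6, 0.2, -2.2]
opening: 0.678
finger_force: 37.4
```

Call:
{"name": "send_rows", "arguments": {
  "motion": [
    {"x":0,"y":0,"z":0,"rx":0,"ry":0,"rz":0,"jaw":5.6},
    {"x":0,"y":0,"z":0,"rx":0,"ry":0,"rz":0,"jaw":5.6},
    {"x":0,"y":0,"z":0,"rx":0,"ry":0,"rz":0,"jaw":5.6},
    {"x":0,"y":0,"z":0,"rx":0,"ry":0,"rz":0,"jaw":5.6},
    {"x":0,"y":0,"z":0,"rx":0,"ry":0,"rz":0,"jaw":5.6}
  ]
}}

```text
clock: 24.25
tool_pos: [0.5348, -0.3663, 0.234]
eef_rot: [0.348, 0.938, -0.0, 0.0]
contact_force: [0.4, -0.0, -1.1]
opening: 0.676
finger_force: 38.3
```

Run:
```python
from h import *
go([.5345,-.3665,.17],rot(2.43))
held()
```

```text
t 24.2 pos [ 0.5348 -0.3663  0.234 ] q [ 0.91  0.83 -0.77  1.49  0.62  1.08  0.87] open 0.68 F [ 0.4 -0.  -1.1]
 turn [-0.     0.     0.001]  shift cm [ 0.01 -0.04  6.4 ]  world cm [-0.  -0.  -6.4]
pred [250.6 256.3] circles [[252.5, 255.5, 15.8], [266.5, 216.5, 21.3]]
```

Aligned; descend.

Call:
{"name": "send_rows", "arguments": {
  "motion": [
    {"x":0,"y":0,"z":2,"rx":0,"ry":0,"rz":0,"jaw":5.6},
    {"x":0,"y":0,"z":2,"rx":0,"ry":0,"rz":0,"jaw":5.6},
    {"x":0,"y":0,"z":1.4,"rx":0,"ry":0,"rz":0,"jaw":5.6},
    {"x":0,"y":0,"z":1,"rx":0,"ry":0,"rz":0,"jaw":5.6},
    {"x":0,"y":0,"z":0,"rx":0,"ry":0,"rz":0,"jaw":5.6}
  ]
}}

```text
clock: 24.8
tool_pos: [0.534, -0.3666, 0.1684]
eef_rot: [0.348, 0.937, 0.0, -0.001]
contact_force: [-0.4, -0.2, -2.3]
opening: 0.673
finger_force: 38.4
```

Call:
{"name": "send_rows", "arguments": {
  "motion": [
    {"x":0,"y":0,"z":2.5,"rx":0,"ry":0,"rz":0,"jaw":5.6},
    {"x":0,"y":0,"z":2.5,"rx":0,"ry":0,"rz":0,"jaw":5.6},
    {"x":0,"y":0,"z":1.6,"rx":0,"ry":0,"rz":0,"jaw":5.6},
    {"x":0,"y":0,"z":0.6,"rx":0,"ry":0,"rz":0,"jaw":5.6},
    {"x":0,"y":0,"z":0.3,"rx":0,"ry":0,"rz":0,"jaw":5.6}
  ]
}}

```text
clock: 25.3
tool_pos: [0.5352, -0.3669, 0.0948]
eef_rot: [0.348, 0.937, 0.0, 0.0]
contact_force: [-0.4, -0.4, -1.8]
opening: 0.676
finger_force: 38.4
```

Call:
{"name": "send_rows", "arguments": {
  "motion": [
    {"x":0,"y":0,"z":0,"rx":0,"ry":0,"rz":0,"jaw":5.6},
    {"x":0,"y":0,"z":0,"rx":0,"ry":0,"rz":0,"jaw":7.2},
    {"x":0,"y":0,"z":0,"rx":0,"ry":0,"rz":0,"jaw":7.2},
    {"x":0,"y":0,"z":0,"rx":0,"ry":0,"rz":0,"jaw":7.2},
    {"x":0,"y":0,"z":0,"rx":0,"ry":0,"rz":0,"jaw":7.2}
  ]
}}

```text
clock: 25.8
tool_pos: [0.5351, -0.367, 0.0953]
eef_rot: [0.348, 0.937, -0.0, 0.001]
contact_force: [-0.5, 0.1, 0.4]
opening: 0.819
finger_force: 0.0
```

Call:
{"name": "send_rows", "arguments": {
  "motion": [
    {"x":0,"y":0,"z":-2,"rx":0,"ry":0,"rz":0,"jaw":7.2},
    {"x":0,"y":0,"z":-4,"rx":0,"ry":0,"rz":0,"jaw":7.2},
    {"x":0,"y":0,"z":-4,"rx":0,"ry":0,"rz":0,"jaw":8.8},
    {"x":0,"y":0,"z":-4,"rx":0,"ry":0,"rz":0,"jaw":8.8},
    {"x":0,"y":0,"z":0,"rx":0,"ry":0,"rz":0,"jaw":8.8}
  ]
}}

```text
clock: 26.3
tool_pos: [0.5383, -0.3673, 0.2411]
eef_rot: [0.349, 0.937, -0.0, 0.006]
contact_force: [0.2, -0.2, -0.2]
opening: 0.998
finger_force: 0.0
```

```bash
cat >> h.py <<'E'
def templates():
    T=snap('top');hsv=cv2.cvtColor(T['img'],cv2.COLOR_RGB2HSV);m=cv2.inRange(hsv,(8,50,90),(28,190,255));m[:170]=0
    n,lab,st,ce=cv2.connectedComponentsWithStats(m)
    for l in range(1,n):
        if not(300<st[l][4]<900 and 130<st[l][0]<300): continue
        k=cv2.morphologyEx((lab==l).astype(np.uint8),cv2.MORPH_CLOSE,np.ones((9,9)))&~(lab==l).astype(np.uint8)
        k,hl,hs,hc=cv2.connectedComponentsWithStats(k);i=1+hs[1:,4].argmax();p=dark(T,hc[i],3);h=onz(T,p,.006)
        ys,xs=np.nonzero(lab==l);W=np.array([onz(T,(x,y),.008)[:2] for x,y in zip(xs,ys)])
        c,sz,an=cv2.minAreaRect((W*1000).astype(np.float32));d=h[:2]*1000-c
        _,_,V=np.linalg.svd(W-W.mean(0),full_matrices=False);ax=V[0]*np.sign(V[0]@d)
        print(st[l].tolist(),'hole',h.round(4),'mid',np.round(c),np.round(sz),'yaw pca',np.arctan2(ax[1],ax[0]).round(3),'mid->hole',np.arctan2(d[1],d[0]).round(3))
    return T
E
python3 - <<'E'
from h import *
T=templates();cv2.imwrite('pics/top2.png',np.hstack([cv2.resize(T['img'][125:275,120:370,::-1],(500,300)),cv2.resize(snap('scene')['img'][150:350,100:350,::-1],(300,300))]))
go([.5,.1,.2],rot(.64))
E
```

```text
[214, 179, 29, 38, 523] hole [0.4705 0.0577 0.006 ] mid [514.  85.] [157.  67.] yaw pca -2.59 mid->hole -2.578
[182, 197, 28, 41, 542] hole [0.4901 0.2408 0.006 ] mid [440. 215.] [168.  57.] yaw pca 0.479 mid->hole 0.476
[150, 209, 34, 41, 632] hole [0.4383 0.3651 0.006 ] mid [390. 329.] [176.  68.] yaw pca 0.686 mid->hole 0.64
t 26.4 pos [ 0.535  -0.367   0.2357] q [ 0.92  0.83 -0.77  1.49  0.62  1.08  0.87] open 1.00 F [-0.3 -0.9 -1.3]
 turn [2.00e-03 1.00e-03 1.79e+00]  shift cm [ 25.08 -39.55   3.57]  world cm [-3.5 46.7 -3.6]
```

View pics/top2.png

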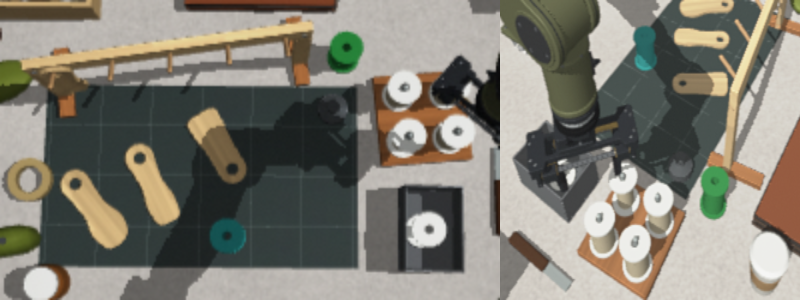

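Run:
```python
from h import *
T=snap('top');S=snap('scene')
t=lambda x,y:(x/3+115-.33,y/3+130-.33); s=lambda x,y:(x/2.4+100-.3,y/2.4+100-.3)
for c in[(182,103),(270,92),(358,79),(447,67)]: print('T',c,onz(T,t(*c),.2744).round(4))
for c in[(440,210),(470,155),(500,100),(527,60),(547,18)]: print('S',c,onz(S,s(*c),.2744).round(4))
# model: front-top edge line of beam -> pegs
b=np.array([-.138,.990,0]);n=np.array([-.990,-.138,0])
print('beam top front edge from S',[onz(S,s(*c),.257).round(4) for c in((470,268),(586,22))])
cv2.imwrite('pics/pegs.png',np.hstack([cv2.resize(T['img'][138:178,138:278,::-1],(560,160),interpolation=cv2.INTER_CUBIC).copy()]))
a=cv2.resize(T['img'][135:180,138:278,::-1],(700,225),interpolation=cv2.INTER_CUBIC)
c=cv2.resize(S['img'][100:220,270:362,::-1],None,fx=3,fy=3,interpolation=cv2.INTER_CUBIC)
out=np.zeros((225+360,700,3),np.uint8);out[:225]=a;out[225:,:c.shape[1]]=c;cv2.imwrite('pics/pegs.png',out)
```

```text
T (182, 103) [0.591  0.2479 0.2744]
T (270, 92) [0.6043 0.1506 0.2744]
T (358, 79) [0.62   0.053  0.2744]
T (447, 67) [ 0.6346 -0.0461  0.2744]
S (440, 210) [ 0.6345 -0.0484  0.2744]
S (470, 155) [0.6201 0.0473 0.2744]
S (500, 100) [0.6037 0.1556 0.2744]
S (527, 60) [0.596  0.2474 0.2744]
S (547, 18) [0.5774 0.3481 0.2744]
beam top front edge from S [array([ 0.6951, -0.0899,  0.257 ]), array([0.618 , 0.3938, 0.257 ])]
```

View pics/pegs.png

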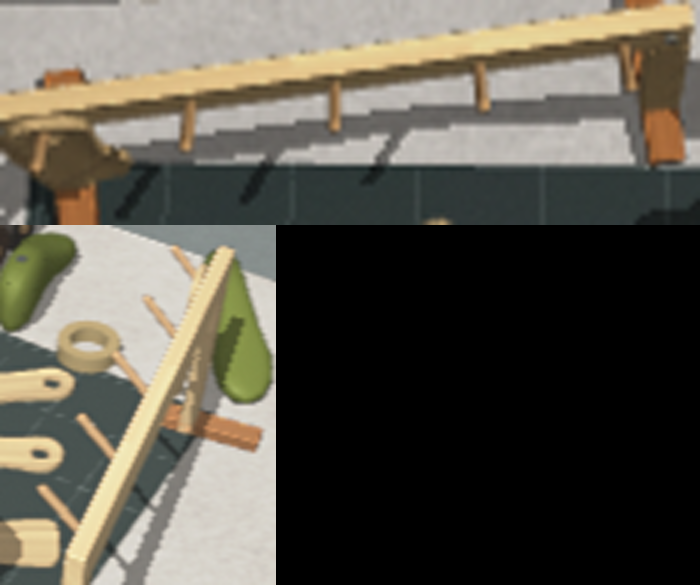

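Call:
{"name": "send_rows", "arguments": {
  "motion": [
    {"x":0,"y":0,"z":0,"rx":0,"ry":0,"rz":0.1,"jaw":8.8},
    {"x":0,"y":0,"z":0,"rx":0,"ry":0,"rz":0.15,"jaw":8.8},
    {"x":0,"y":0,"z":0,"rx":0,"ry":0,"rz":0.15,"jaw":8.8},
    {"x":0,"y":0,"z":0,"rx":0,"ry":0,"rz":0.15,"jaw":8.8},
    {"x":0,"y":0,"z":0,"rx":0,"ry":0,"rz":0.15,"jaw":8.8}
  ]
}}

```text
clock: 27.0
tool_pos: [0.5337, -0.3666, 0.2326]
eef_rot: [0.651, 0.759, -0.0, -0.002]
contact_force: [-0.7, -0.4, 0.9]
opening: 0.997
finger_force: 0.0
```

Call:
{"name": "send_rows", "arguments": {
  "motion": [
    {"x":0,"y":0,"z":0,"rx":0,"ry":0,"rz":0.15,"jaw":8.8},
    {"x":0,"y":0,"z":0,"rx":0,"ry":0,"rz":0.15,"jaw":8.8},
    {"x":0,"y":0,"z":0,"rx":0,"ry":0,"rz":0.15,"jaw":8.8},
    {"x":0,"y":0,"z":0,"rx":0,"ry":0,"rz":0.15,"jaw":8.8},
    {"x":0,"y":0,"z":0,"rx":0,"ry":0,"rz":0.15,"jaw":8.8}
  ]
}}

```text
clock: 27.5
tool_pos: [0.5337, -0.3665, 0.2327]
eef_rot: [0.884, 0.468, -0.001, -0.001]
contact_force: [0.8, 0.8, -0.2]
opening: 0.999
finger_force: 0.0
```

Call:
{"name": "send_rows", "arguments": {
  "motion": [
    {"x":0,"y":0,"z":0,"rx":0,"ry":0,"rz":0.15,"jaw":8.8},
    {"x":0,"y":0,"z":0,"rx":0,"ry":0,"rz":0.15,"jaw":8.8},
    {"x":0,"y":0,"z":0,"rx":0,"ry":0,"rz":0.02,"jaw":8.8},
    {"x":0,"y":0,"z":0,"rx":0,"ry":0,"rz":0,"jaw":8.8},
    {"x":0,"y":0,"z":0,"rx":0,"ry":0,"rz":0,"jaw":8.8}
  ]
}}

```text
clock: 28.0
tool_pos: [0.5344, -0.3667, 0.234]
eef_rot: [0.946, 0.325, -0.0, -0.001]
contact_force: [-0.5, -0.2, -0.1]
opening: 0.999
finger_force: 0.0
```

Run:
```python
from h import *
go([.391,.328,.2],rot(.66))
```

```text
t 28.0 pos [ 0.5344 -0.3667  0.234 ] q [ 0.69  0.75 -0.3   1.5   0.25  0.93 -0.59] open 1.00 F [-0.5 -0.2 -0.1]
 turn [-0.001  0.     0.002]  shift cm [ 31.26 -63.68   3.4 ]  world cm [-14.3  69.5  -3.4]
```

Call:
{"name": "send_rows", "arguments": {
  "motion": [
    {"x":2,"y":-4,"z":0,"rx":0,"ry":0,"rz":0,"jaw":8.8},
    {"x":2,"y":-4,"z":0,"rx":0,"ry":0,"rz":0,"jaw":8.8},
    {"x":2,"y":-4,"z":0,"rx":0,"ry":0,"rz":0,"jaw":8.8},
    {"x":2,"y":-4,"z":0,"rx":0,"ry":0,"rz":0,"jaw":8.8},
    {"x":2,"y":-4,"z":0,"rx":0,"ry":0,"rz":0,"jaw":8.8}
  ]
}}

```text
clock: 28.5
tool_pos: [0.4906, -0.146, 0.2347]
eef_rot: [0.946, 0.325, 0.0, -0.0]
contact_force: [1.1, 0.6, 0.3]
opening: 1.0
finger_force: 0.0
```

Call:
{"name": "send_rows", "arguments": {
  "motion": [
    {"x":2,"y":-4,"z":0,"rx":0,"ry":0,"rz":0,"jaw":8.8},
    {"x":2,"y":-4,"z":0,"rx":0,"ry":0,"rz":0,"jaw":8.8},
    {"x":2,"y":-4,"z":0,"rx":0,"ry":0,"rz":0,"jaw":8.8},
    {"x":2,"y":-4,"z":0,"rx":0,"ry":0,"rz":0,"jaw":8.8},
    {"x":2,"y":-4,"z":0,"rx":0,"ry":0,"rz":0,"jaw":8.8}
  ]
}}

```text
clock: 29.0
tool_pos: [0.4471, 0.0734, 0.2348]
eef_rot: [0.946, 0.325, 0.0, -0.0]
contact_force: [0.5, 0.4, -0.2]
opening: 0.995
finger_force: 0.0
```

Call:
{"name": "send_rows", "arguments": {
  "motion": [
    {"x":2,"y":-4,"z":0,"rx":0,"ry":0,"rz":0,"jaw":8.8},
    {"x":2,"y":-4,"z":0,"rx":0,"ry":0,"rz":0,"jaw":8.8},
    {"x":2,"y":-4,"z":0,"rx":0,"ry":0,"rz":0,"jaw":8.8},
    {"x":2,"y":-4,"z":0,"rx":0,"ry":0,"rz":0,"jaw":8.8},
    {"x":0,"y":0,"z":0,"rx":0,"ry":0,"rz":0,"jaw":8.8}
  ]
}}

```text
clock: 29.5
tool_pos: [0.4108, 0.2553, 0.235]
eef_rot: [0.944, 0.33, 0.001, -0.003]
contact_force: [-0.5, -0.2, 0.0]
opening: 0.997
finger_force: 0.0
```

Run:
```python
from h import *
go([.391,.328,.15],rot(.66))
```

```text
t 29.5 pos [0.4108 0.2553 0.235 ] q [-0.5   0.53 -0.22  2.    0.19  0.62 -1.74] open 1.00 F [-0.5 -0.2  0. ]
 turn [-0.005 -0.004  0.013]  shift cm [ 2.89 -6.96  8.5 ]  world cm [-2.   7.3 -8.5]
```

Call:
{"name": "send_rows", "arguments": {
  "motion": [
    {"x":1,"y":-3,"z":2,"rx":0,"ry":0,"rz":0,"jaw":8.8},
    {"x":1,"y":-3,"z":1,"rx":0,"ry":0,"rz":0,"jaw":8.8},
    {"x":0.9,"y":-1,"z":0,"rx":0,"ry":0,"rz":0,"jaw":8.8},
    {"x":0,"y":0,"z":0,"rx":0,"ry":0,"rz":0,"jaw":8.8},
    {"x":0,"y":0,"z":0,"rx":0,"ry":0,"rz":0,"jaw":8.8}
  ]
}}

```text
clock: 30.0
tool_pos: [0.3938, 0.3188, 0.205]
eef_rot: [0.946, 0.323, 0.0, 0.001]
contact_force: [0.1, -0.7, 0.8]
opening: 0.997
finger_force: 0.0
```

Call:
{"name": "send_rows", "arguments": {
  "motion": [
    {"x":0,"y":0,"z":0,"rx":0,"ry":0,"rz":0,"jaw":8.8},
    {"x":0,"y":0,"z":0,"rx":0,"ry":0,"rz":0,"jaw":8.8},
    {"x":0,"y":0,"z":0,"rx":0,"ry":0,"rz":0,"jaw":8.8},
    {"x":0,"y":0,"z":0,"rx":0,"ry":0,"rz":0,"jaw":8.8},
    {"x":0,"y":0,"z":0,"rx":0,"ry":0,"rz":0,"jaw":8.8}
  ]
}}

```text
clock: 30.5
tool_pos: [0.3928, 0.3201, 0.2048]
eef_rot: [0.946, 0.324, 0.0, 0.0]
contact_force: [-0.3, -0.2, 0.2]
opening: 0.997
finger_force: 0.0
```

```bash
cat >> h.py <<'E'
def whole(P,z=.008,save=None):
    """template hole near P in wrist view: hole contour in wood mask -> centre; waist-side outline width directions"""
    W=snap('wrist');hsv=cv2.cvtColor(W['img'],cv2.COLOR_RGB2HSV);m=cv2.inRange(hsv,(8,45,60),(30,200,255))
    if save: cv2.imwrite(save,W['img'][:,:,::-1])
    u=proj(W,[P[0],P[1],z]);cs,hi=cv2.findContours(m,cv2.RETR_CCOMP,cv2.CHAIN_APPROX_NONE)
    best=None
    for c,h in zip(cs,hi[0]):
        if h[3]>=0 and len(c)>15:
            M=cv2.moments(c)
            if M['m00']<80: continue
            p=np.array([M['m10'],M['m01']])/M['m00'];d=np.linalg.norm(p-u)
            if best is None or d<best[0]: best=(d,p,h[3],M['m00'])
    if best is None: print('none',u);return
    out=np.array([onz(W,q[0],z)[:2] for q in cs[best[2]]]);h=onz(W,best[1],.006)
    print('pred',u.round(1),'hole px',best[1].round(1),'area',best[3],h.round(4));return h,out
def axis(h,out,d):
    """centre line: midpoints of the outline at stations behind the hole"""
    a=np.arctan2(*(out.mean(0)-h[:2])[::-1])+np.pi
    for _ in range(3):
        ex=np.array([np.cos(a),np.sin(a)]);ey=np.array([-ex[1],ex[0]]);L=(out-h[:2])@np.c_[ex,ey];r=[]
        for x in np.arange(-.06,.012,.006):
            k=np.abs(L[:,0]-x)<.003;up=L[k&(L[:,1]>.008),1];dn=L[k&(L[:,1]<-.008),1]
            if len(up) and len(dn): r.append((x,up.mean()/2+dn.mean()/2,up.mean()-dn.mean()))
        r=np.array(r);f=np.polyfit(r[:,0],r[:,1],1);a+=np.arctan(f[0])
    print('yaw',a.round(3),'offs',f[1].round(4),'mid',(h[:2]-d*ex).round(4),'widths mm',(r[:,2]*1000).round().tolist());return a
E
python3 - <<'E'
from h import *
go([.391,.328,.013],rot(.66))
r=whole([.4383,.3651],save='pics/ws.png')
if r: axis(*r,.06)
E
```

```text
t 30.5 pos [0.3928 0.3201 0.2048] q [-0.66  0.61 -0.19  1.97  0.19  0.59 -1.88] open 1.00 F [-0.3 -0.2  0.2]
 turn [ 0. -0. -0.]  shift cm [ 0.34 -0.73 19.18]  world cm [ -0.2   0.8 -19.2]
pred [245.7 116.2] hole px [246.8 114.2] area 286.5 [0.4408 0.3656 0.006 ]
yaw 0.681 offs 0.0001 mid [0.3942 0.3278] widths mm [51.0, 51.0, 51.0, 52.0, 52.0, 54.0, 54.0, 56.0, 56.0, 58.0, 57.0, 56.0]
```

Call:
{"name": "send_rows", "arguments": {
  "motion": [
    {"x":0.5,"y":-0.6,"z":3,"rx":0,"ry":0,"rz":-0.02,"jaw":7.2},
    {"x":0,"y":0,"z":4.5,"rx":0,"ry":0,"rz":0,"jaw":7.2},
    {"x":0,"y":0,"z":4.5,"rx":0,"ry":0,"rz":0,"jaw":7.2},
    {"x":0,"y":0,"z":4,"rx":0,"ry":0,"rz":0,"jaw":7.2},
    {"x":0,"y":0,"z":1.5,"rx":0,"ry":0,"rz":0,"jaw":7.2}
  ]
}}

```text
clock: 31.05
tool_pos: [0.3915, 0.3271, 0.0263]
eef_rot: [0.943, 0.334, -0.002, 0.001]
contact_force: [0.9, -0.3, 0.6]
opening: 0.814
finger_force: 0.0
```

Call:
{"name": "send_rows", "arguments": {
  "motion": [
    {"x":0,"y":0,"z":1,"rx":0,"ry":0,"rz":0,"jaw":7.2},
    {"x":0,"y":0,"z":0.4,"rx":0,"ry":0,"rz":0,"jaw":7.2},
    {"x":0,"y":0,"z":0,"rx":0,"ry":0,"rz":0,"jaw":7.2},
    {"x":0,"y":0,"z":0,"rx":0,"ry":0,"rz":0,"jaw":7.2},
    {"x":0,"y":0,"z":0,"rx":0,"ry":0,"rz":0,"jaw":7.2}
  ]
}}

```text
clock: 31.55
tool_pos: [0.3936, 0.3285, 0.0167]
eef_rot: [0.943, 0.333, 0.001, -0.0]
contact_force: [-0.1, 0.9, 0.0]
opening: 0.818
finger_force: 0.0
```

Run:
```python
from h import *
go([.3928,.3278,.013],rot(.68))
```

```text
t 31.6 pos [0.3936 0.3285 0.0167] q [-0.75  0.95 -0.05  2.04  0.29  0.15 -1.96] open 0.82 F [-0.1  0.9  0. ]
 turn [-0.    -0.002 -0.   ]  shift cm [-0.11  0.01  0.37]  world cm [-0.1 -0.1 -0.4]
```

Call:
{"name": "send_rows", "arguments": {
  "motion": [
    {"x":-0.1,"y":0,"z":0.3,"rx":0,"ry":0,"rz":0,"jaw":7.2},
    {"x":0,"y":0,"z":0,"rx":0,"ry":0,"rz":0,"jaw":4},
    {"x":0,"y":0,"z":0,"rx":0,"ry":0,"rz":0,"jaw":4},
    {"x":0,"y":0,"z":0,"rx":0,"ry":0,"rz":0,"jaw":4},
    {"x":0,"y":0,"z":0,"rx":0,"ry":0,"rz":0,"jaw":4}
  ],
  "grip_force": 35
}}

```text
clock: 32.05
tool_pos: [0.3922, 0.3274, 0.0127]
eef_rot: [0.943, 0.333, -0.0, 0.0]
contact_force: [-0.2, 1.3, 1.5]
opening: 0.566
finger_force: 33.9
```

Call:
{"name": "send_rows", "arguments": {
  "motion": [
    {"x":0,"y":0,"z":0,"rx":0,"ry":0,"rz":0,"jaw":4},
    {"x":0,"y":0,"z":0,"rx":0,"ry":0,"rz":0,"jaw":4},
    {"x":0,"y":0,"z":-2,"rx":0,"ry":0,"rz":0,"jaw":4},
    {"x":0,"y":0,"z":-4,"rx":0,"ry":0,"rz":0,"jaw":4},
    {"x":0,"y":0,"z":-4,"rx":0,"ry":0,"rz":0,"jaw":4}
  ]
}}

```text
clock: 32.55
tool_pos: [0.3918, 0.3271, 0.1132]
eef_rot: [0.943, 0.334, -0.001, 0.0]
contact_force: [0.1, -0.0, 0.1]
opening: 0.565
finger_force: 34.0
```

Call:
{"name": "send_rows", "arguments": {
  "motion": [
    {"x":0,"y":0,"z":-4,"rx":0,"ry":0,"rz":0,"jaw":4},
    {"x":0,"y":0,"z":-4,"rx":0,"ry":0,"rz":0,"jaw":4},
    {"x":0,"y":0,"z":-4,"rx":0,"ry":0,"rz":0,"jaw":4},
    {"x":0,"y":0,"z":0,"rx":0,"ry":0,"rz":0,"jaw":4},
    {"x":0,"y":0,"z":0,"rx":0,"ry":0,"rz":0,"jaw":4}
  ]
}}

```text
clock: 33.05
tool_pos: [0.3925, 0.3275, 0.2331]
eef_rot: [0.943, 0.333, 0.001, -0.0]
contact_force: [0.7, -1.1, -0.3]
opening: 0.563
finger_force: 33.9
```

```bash
cat >> h.py <<'E'
TIP=dict(zip((1,2,3,4),np.array([[.634,-.047,.2744],[.620,.052,.2744],[.6063,.151,.2744],[.5925,.250,.2744]])))
YP=.139;PD=np.array([-.7071*.990,-.7071*.138,.7071])
def heldhole(off,save=None):
    """where the held template's hole is seen against the nominal tool-frame offset"""
    t,p,q,s=pose();P=p+q.apply(off);W=snap('wrist');u=proj(W,P)
    if save: cv2.imwrite(save,W['img'][:,:,::-1])
    hsv=cv2.cvtColor(W['img'],cv2.COLOR_RGB2HSV);m=cv2.inRange(hsv,(8,45,60),(30,200,255))
    cs,hi=cv2.findContours(m,cv2.RETR_CCOMP,cv2.CHAIN_APPROX_NONE)
    n=q.apply([0,0,1]);top=P-n*.004
    for c,h in zip(cs,hi[0]):
        M=cv2.moments(c)
        if h[3]>=0 and M['m00']>150:
            px=np.array([M['m10'],M['m01']])/M['m00'];o,r=ray(W,*px);X=o+r*((P-o)@n)/(r@n)
            print(' held hole px',px.round(1),'pred',u.round(1),'area',M['m00'],'tool xyz mm',(q.inv().apply(X-p)*1000).round(1))
def peggo(k,sax,off,tilt=.785):
    """pose that puts the held hole on peg k at distance sax from its root"""
    Q=rot(YP,tilt);H=TIP[k]+PD*(sax-.06);go(H-Q.apply(off),Q)
E
python3 - <<'E'
from h import *
heldhole([.06,0,.009],save='pics/hh.png')
peggo(3,.095,[.06,0,.009])
E
```

```text
held hole px [351.8 147.4] pred [252.5 134.2] area 193.0 tool xyz mm [53.2 51.8  9. ]
 held hole px [251.9 130.6] pred [252.5 134.2] area 1690.5 tool xyz mm [61.8 -0.3  9. ]
 held hole px [200.5  65.5] pred [252.5 134.2] area 1424.5 tool xyz mm [ 92.6 -25.1   9. ]
t 33.1 pos [0.3919 0.3269 0.232 ] q [-0.65  0.57 -0.22  1.93  0.19  0.67 -1.87] open 0.56 F [-0.5 -0.1 -0.7]
 turn [-0.211  0.767  0.513]  shift cm [10.29 20.39  5.89]  world cm [ 14.2 -18.6   3.1]
```

Call:
{"name": "send_rows", "arguments": {
  "motion": [
    {"x":0,"y":0,"z":0,"rx":0,"ry":0,"rz":0.13,"jaw":4},
    {"x":0,"y":0,"z":0,"rx":0,"ry":0,"rz":0.14,"jaw":4},
    {"x":0,"y":0,"z":0,"rx":0,"ry":0,"rz":0.14,"jaw":4},
    {"x":0,"y":0,"z":0,"rx":0,"ry":0,"rz":0.13,"jaw":4},
    {"x":0,"y":0,"z":0,"rx":0,"ry":0.1,"rz":0,"jaw":4}
  ]
}}

```text
clock: 33.6
tool_pos: [0.3945, 0.3267, 0.2307]
eef_rot: [0.997, 0.066, 0.051, -0.003]
contact_force: [-0.4, -0.5, -0.6]
opening: 0.566
finger_force: 33.9
```

Call:
{"name": "send_rows", "arguments": {
  "motion": [
    {"x":0,"y":0,"z":0,"rx":0,"ry":0.13,"rz":0,"jaw":4},
    {"x":0,"y":0,"z":0,"rx":0,"ry":0.13,"rz":0,"jaw":4},
    {"x":0,"y":0,"z":0,"rx":0,"ry":0.14,"rz":0,"jaw":4},
    {"x":0,"y":0,"z":0,"rx":0,"ry":0.14,"rz":0,"jaw":4},
    {"x":0,"y":0,"z":0,"rx":0,"ry":0.14,"rz":0,"jaw":4}
  ]
}}

```text
clock: 34.1
tool_pos: [0.3953, 0.3592, 0.2807]
eef_rot: [0.945, 0.057, 0.322, 0.013]
contact_force: [1.5, 0.9, -1.9]
opening: 0.564
finger_force: 33.9
```

Call:
{"name": "send_rows", "arguments": {
  "motion": [
    {"x":0,"y":0,"z":0,"rx":0,"ry":0,"rz":0,"jaw":4},
    {"x":0,"y":0,"z":0,"rx":0,"ry":0,"rz":0,"jaw":4},
    {"x":0,"y":0,"z":0,"rx":0,"ry":0,"rz":0,"jaw":4},
    {"x":0,"y":0,"z":0,"rx":0,"ry":0,"rz":0,"jaw":4},
    {"x":0,"y":0,"z":0,"rx":0,"ry":0,"rz":0,"jaw":4}
  ]
}}

```text
clock: 34.6
tool_pos: [0.3971, 0.3592, 0.2804]
eef_rot: [0.946, 0.056, 0.319, 0.011]
contact_force: [1.2, 0.3, -0.4]
opening: 0.562
finger_force: 33.9
```

Run:
```python
from h import *
heldhole([.061,0,.009])
peggo(3,.1,[.061,0,.009])
```

```text
held hole px [260.1 137.4] pred [253.1 132.9] area 653.5 tool xyz mm [58.7  3.6  9. ]
 held hole px [133.7  31.6] pred [253.1 132.9] area 201.5 tool xyz mm [107.5 -55.6   9. ]
t 34.6 pos [0.397  0.3595 0.2805] q [-1.7   0.67  0.92  2.25  0.2   0.04 -2.65] open 0.56 F [-0.2  0.1  0.2]
 turn [0.068 0.137 0.006]  shift cm [ 6.09 23.55  8.14]  world cm [ 13.2 -21.9  -1.5]
```

Call:
{"name": "send_rows", "arguments": {
  "motion": [
    {"x":0,"y":0,"z":0,"rx":0,"ry":-0.13,"rz":0,"jaw":4},
    {"x":0,"y":0,"z":0,"rx":0,"ry":-0.13,"rz":0,"jaw":4},
    {"x":0,"y":0,"z":0,"rx":0,"ry":-0.13,"rz":0,"jaw":4},
    {"x":0,"y":0,"z":0,"rx":0,"ry":-0.13,"rz":0,"jaw":4},
    {"x":0,"y":0,"z":0,"rx":0,"ry":-0.13,"rz":0,"jaw":4}
  ]
}}

```text
clock: 35.15
tool_pos: [0.3969, 0.3603, 0.2822]
eef_rot: [0.998, 0.05, -0.0, 0.026]
contact_force: [0.3, 0.2, -1.6]
opening: 0.568
finger_force: 34.0
```

Run:
```python
from h import *
heldhole([.061,0,.009])
peggo(3,.1,[.061,0,.009],0)
peggo(3,.1,[.061,0,.009],.5)
```

```text
held hole px [332.   99.6] pred [253.1 131.9] area 166.0 tool xyz mm [76.8 39.3  9. ]
 held hole px [252.1 130.6] pred [253.1 131.9] area 1655.0 tool xyz mm [61.6 -0.5  9. ]
 held hole px [181.  116.2] pred [253.1 131.9] area 943.0 tool xyz mm [ 68.8 -36.5   9. ]
t 35.2 pos [0.402  0.3588 0.2821] q [-0.95  0.55  0.19  1.77 -0.08  0.86 -2.22] open 0.56 F [5.9 0.6 0.7]
 turn [ 0.052  0.004 -0.046]  shift cm [ 8.42 23.41 -2.96]  world cm [ 11.6 -22.    3. ]
t 35.2 pos [0.402  0.3588 0.2821] q [-0.95  0.55  0.19  1.77 -0.08  0.86 -2.22] open 0.56 F [5.9 0.6 0.7]
 turn [ 0.063  0.504 -0.032]  shift cm [ 7.63 23.41  4.25]  world cm [ 11.9 -22.   -0.1]
```

Call:
{"name": "send_rows", "arguments": {
  "motion": [
    {"x":0,"y":0,"z":-0.5,"rx":0.05,"ry":0,"rz":-0.05,"jaw":4},
    {"x":0.5,"y":4,"z":-0.5,"rx":0,"ry":0,"rz":0,"jaw":4},
    {"x":1,"y":4,"z":-0.5,"rx":0,"ry":0,"rz":0,"jaw":4},
    {"x":1,"y":4,"z":-0.5,"rx":0,"ry":0,"rz":0,"jaw":4},
    {"x":1,"y":4,"z":-0.5,"rx":0,"ry":0,"rz":0,"jaw":4}
  ]
}}

```text
clock: 35.7
tool_pos: [0.4551, 0.2062, 0.3065]
eef_rot: [0.997, 0.076, 0.001, 0.003]
contact_force: [-0.3, 0.1, 0.1]
opening: 0.565
finger_force: 34.0
```

Call:
{"name": "send_rows", "arguments": {
  "motion": [
    {"x":1,"y":4,"z":-0.5,"rx":0,"ry":0,"rz":0,"jaw":4},
    {"x":1.5,"y":3.4,"z":0,"rx":0,"ry":0,"rz":0,"jaw":4},
    {"x":0,"y":0,"z":0,"rx":0,"ry":0,"rz":0,"jaw":4},
    {"x":0,"y":0,"z":0,"rx":0,"ry":0,"rz":0,"jaw":4},
    {"x":0,"y":0,"z":0,"rx":0,"ry":0,"rz":0,"jaw":4}
  ]
}}

```text
clock: 36.2
tool_pos: [0.4899, 0.1404, 0.3116]
eef_rot: [0.997, 0.077, 0.0, 0.003]
contact_force: [0.1, 0.7, 0.1]
opening: 0.564
finger_force: 33.9
```

Call:
{"name": "send_rows", "arguments": {
  "motion": [
    {"x":0,"y":0,"z":0,"rx":0,"ry":0.1,"rz":0,"jaw":4},
    {"x":0,"y":0,"z":0,"rx":0,"ry":0.1,"rz":0,"jaw":4},
    {"x":0,"y":0,"z":0,"rx":0,"ry":0.1,"rz":0,"jaw":4},
    {"x":0,"y":0,"z":0,"rx":0,"ry":0.1,"rz":0,"jaw":4},
    {"x":0,"y":0,"z":0,"rx":0,"ry":0,"rz":0,"jaw":4}
  ]
}}

```text
clock: 36.7
tool_pos: [0.4863, 0.14, 0.3104]
eef_rot: [0.977, 0.078, 0.196, -0.012]
contact_force: [-0.9, -0.2, -0.7]
opening: 0.562
finger_force: 33.9
```

Run:
```python
from h import *
heldhole([.061,0,.009])
peggo(3,.08,[.061,0,.009],.4)
peggo(3,.08,[.061,0,.009],.6)
```

```text
held hole px [ 56.4 222.5] pred [253.1 132.7] area 513.0 tool xyz mm [  11.2 -110.9    9. ]
 held hole px [252.1 130.3] pred [253.1 132.7] area 1677.0 tool xyz mm [62.2 -0.5  9. ]
 held hole px [423.4  84.2] pred [253.1 132.7] area 1062.0 tool xyz mm [84.3 83.4  9. ]
 held hole px [99.9 72.6] pred [253.1 132.7] area 558.5 tool xyz mm [ 89.6 -74.2   9. ]
 held hole px [478.7  10.7] pred [253.1 132.7] area 589.5 tool xyz mm [115.9 103.2   9. ]
t 36.8 pos [0.4885 0.1406 0.3113] q [-0.64  0.34  0.27  2.19  0.04  0.24 -1.85] open 0.57 F [0.7 0.5 0.2]
 turn [-0.001  0.004  0.019]  shift cm [2.59 0.6  5.25]  world cm [ 4.5  0.  -3.8]
t 36.8 pos [0.4885 0.1406 0.3113] q [-0.64  0.34  0.27  2.19  0.04  0.24 -1.85] open 0.57 F [0.7 0.5 0.2]
 turn [-0.003  0.204  0.018]  shift cm [1.2  0.6  6.85]  world cm [ 4.9  0.1 -5. ]
```

Call:
{"name": "send_rows", "arguments": {
  "motion": [
    {"x":0.6,"y":0.2,"z":1.2,"rx":0,"ry":0,"rz":0.02,"jaw":4},
    {"x":0.6,"y":0.1,"z":1.3,"rx":0,"ry":0,"rz":0,"jaw":4},
    {"x":0.6,"y":0.1,"z":1.3,"rx":0,"ry":0,"rz":0,"jaw":4},
    {"x":0.6,"y":0.1,"z":1.2,"rx":0,"ry":0,"rz":0,"jaw":4},
    {"x":0,"y":0,"z":0,"rx":0,"ry":0,"rz":0,"jaw":4}
  ]
}}

```text
clock: 37.25
tool_pos: [0.5341, 0.1396, 0.2735]
eef_rot: [0.978, 0.065, 0.197, -0.014]
contact_force: [-0.4, -1.2, -0.8]
opening: 0.568
finger_force: 33.9
```

Run:
```python
from h import *
heldhole([.061,0,.009],save='pics/hp.png')
peggo(3,.08,[.061,0,.009],.4)
peggo(3,.035,[.061,0,.009],.4)
W=snap('wrist');print(proj(W,TIP[3]),proj(W,TIP[3]-.06*PD))
```

```text
held hole px [252.2 132.2] pred [253.2 132.6] area 1542.5 tool xyz mm [61.2 -0.5  9. ]
 held hole px [ 60.8 105.5] pred [253.2 132.6] area 514.5 tool xyz mm [ 74.4 -96.2   9. ]
 held hole px [441.2 104.6] pred [253.2 132.6] area 946.0 tool xyz mm [74.7 93.9  9. ]
t 37.3 pos [0.5332 0.1396 0.274 ] q [-0.53  0.45  0.2   2.14  0.02  0.17 -1.82] open 0.56 F [-0.1  0.2 -0.8]
 turn [ 0.001  0.002 -0.006]  shift cm [-0.03 -0.12  0.09]  world cm [-0.   0.1 -0.1]
t 37.3 pos [0.5332 0.1396 0.274 ] q [-0.53  0.45  0.2   2.14  0.02  0.17 -1.82] open 0.56 F [-0.1  0.2 -0.8]
 turn [ 0.001  0.002 -0.006]  shift cm [ 1.67 -0.12  4.26]  world cm [ 3.1  0.6 -3.3]
[250.27309838 116.74179949] [250.50793525  82.85354152]
```

View pics/hp.png

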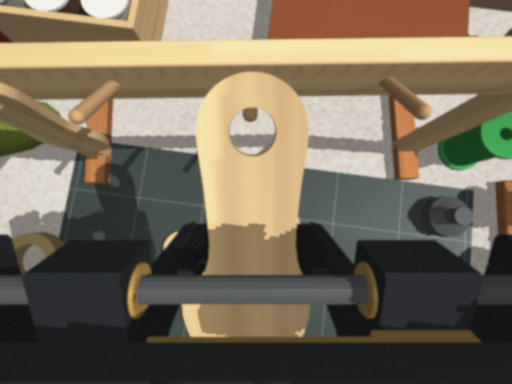

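Call:
{"name": "send_rows", "arguments": {
  "motion": [
    {"x":0.35,"y":-0.1,"z":0.9,"rx":0,"ry":0,"rz":0,"jaw":4},
    {"x":0.35,"y":0,"z":0.9,"rx":0,"ry":0,"rz":0,"jaw":4},
    {"x":0.35,"y":0,"z":0.9,"rx":0,"ry":0,"rz":0,"jaw":4},
    {"x":0,"y":0,"z":0,"rx":0,"ry":0,"rz":0,"jaw":4},
    {"x":0,"y":0,"z":0,"rx":0,"ry":0,"rz":0,"jaw":4}
  ]
}}

```text
clock: 37.85
tool_pos: [0.5524, 0.1438, 0.254]
eef_rot: [0.978, 0.066, 0.198, -0.014]
contact_force: [0.4, -0.8, -0.9]
opening: 0.564
finger_force: 33.9
```

Run:
```python
from h import *
peggo(3,.037,[.061,0,.009],.4)
```

```text
t 37.9 pos [0.5524 0.1438 0.254 ] q [-0.51  0.51  0.18  2.11  0.01  0.14 -1.82] open 0.56 F [ 0.4 -0.8 -0.9]
 turn [ 0.     0.001 -0.005]  shift cm [0.56 0.04 1.47]  world cm [ 1.1  0.1 -1.1]
```

Call:
{"name": "send_rows", "arguments": {
  "motion": [
    {"x":0.3,"y":0,"z":0.8,"rx":0,"ry":0,"rz":0,"jaw":4},
    {"x":0.3,"y":0,"z":0.7,"rx":0,"ry":0,"rz":0,"jaw":4},
    {"x":0,"y":0,"z":0,"rx":0,"ry":0,"rz":0,"jaw":4},
    {"x":0,"y":0,"z":0,"rx":0,"ry":0,"rz":0,"jaw":4},
    {"x":0,"y":0,"z":0,"rx":0,"ry":0,"rz":0,"jaw":4}
  ]
}}

```text
clock: 38.35
tool_pos: [0.5637, 0.1454, 0.243]
eef_rot: [0.978, 0.066, 0.198, -0.014]
contact_force: [0.8, 0.4, -0.3]
opening: 0.563
finger_force: 33.9
```

Call:
{"name": "send_rows", "arguments": {
  "motion": [
    {"x":0,"y":0,"z":0,"rx":0,"ry":0,"rz":0,"jaw":6.5},
    {"x":0,"y":0,"z":0,"rx":0,"ry":0,"rz":0,"jaw":6.5},
    {"x":0,"y":0,"z":0,"rx":0,"ry":0,"rz":0,"jaw":6.5},
    {"x":0,"y":0,"z":0,"rx":0,"ry":0,"rz":0,"jaw":6.5},
    {"x":0,"y":0,"z":0,"rx":0,"ry":0,"rz":0,"jaw":6.5}
  ]
}}

```text
clock: 38.85
tool_pos: [0.5638, 0.1455, 0.243]
eef_rot: [0.978, 0.066, 0.198, -0.014]
contact_force: [0.4, -0.5, 0.1]
opening: 0.737
finger_force: 0.0
```

Call:
{"name": "send_rows", "arguments": {
  "motion": [
    {"x":0,"y":0,"z":-1,"rx":0,"ry":0,"rz":0,"jaw":6.5},
    {"x":-1,"y":0,"z":-1.5,"rx":0,"ry":0,"rz":0,"jaw":6.5},
    {"x":-1.5,"y":0,"z":-1.5,"rx":0,"ry":0,"rz":0,"jaw":6.5},
    {"x":-2,"y":0,"z":-2,"rx":0,"ry":0,"rz":0,"jaw":8.8},
    {"x":-2,"y":0,"z":-2,"rx":0,"ry":0,"rz":0,"jaw":8.8}
  ]
}}

```text
clock: 39.35
tool_pos: [0.4726, 0.1329, 0.2921]
eef_rot: [0.978, 0.065, 0.198, -0.014]
contact_force: [-1.2, 1.5, 0.2]
opening: 0.894
finger_force: 0.0
```

Run:
```python
from h import *
W=snap('wrist');S=snap('scene')
cv2.imwrite('pics/hung.png',np.hstack([cv2.resize(W['img'][:,:,::-1],(400,300)),cv2.resize(S['img'][90:240,200:400,::-1],(400,300))]))
go([.44,.215,.2],rot(.476))
templates()
```

```text
t 39.5 pos [0.4704 0.1324 0.2923] q [-0.65  0.35  0.28  2.27  0.02  0.15 -1.86] open 0.98 F [ 1.3 -0.4  0.8]
 turn [ 0.066 -0.395 -0.337]  shift cm [ 1.08 -8.74  9.23]  world cm [-3.   8.3 -9.2]
```

View pics/hung.png

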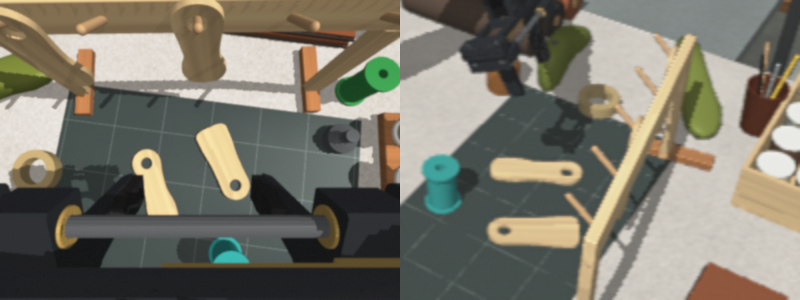

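Call:
{"name": "send_rows", "arguments": {
  "motion": [
    {"x":0,"y":0,"z":-1,"rx":0,"ry":-0.1,"rz":0,"jaw":7.2},
    {"x":0,"y":0,"z":0,"rx":0,"ry":-0.1,"rz":0,"jaw":7.2},
    {"x":0,"y":0,"z":0,"rx":0,"ry":-0.1,"rz":0,"jaw":7.2},
    {"x":0,"y":0,"z":0,"rx":0,"ry":-0.1,"rz":0,"jaw":7.2},
    {"x":0,"y":0,"z":0,"rx":0,"ry":0,"rz":-0.1,"jaw":7.2}
  ]
}}

```text
clock: 40.0
tool_pos: [0.4735, 0.1331, 0.3007]
eef_rot: [0.993, 0.117, 0.001, -0.001]
contact_force: [-0.9, 0.1, 0.3]
opening: 0.817
finger_force: 0.0
```

Call:
{"name": "send_rows", "arguments": {
  "motion": [
    {"x":0,"y":0,"z":0,"rx":0,"ry":0,"rz":-0.12,"jaw":7.2},
    {"x":0,"y":0,"z":0,"rx":0,"ry":0,"rz":-0.12,"jaw":7.2},
    {"x":0,"y":-3,"z":3,"rx":0,"ry":0,"rz":0,"jaw":7.2},
    {"x":0,"y":-3,"z":3,"rx":0,"ry":0,"rz":0,"jaw":7.2},
    {"x":0,"y":0,"z":0,"rx":0,"ry":0,"rz":0,"jaw":7.2}
  ]
}}

```text
clock: 40.5
tool_pos: [0.4393, 0.1895, 0.2377]
eef_rot: [0.971, 0.238, -0.003, -0.002]
contact_force: [-1.1, -0.3, -0.9]
opening: 0.818
finger_force: 0.0
```

Run:
```python
from h import *
go([.440,.215,.2],rot(.476))
r=whole([.4901,.2408])
if r: axis(*r,.056)
```

```text
t 40.5 pos [0.4393 0.1895 0.2377] q [-0.51  0.52  0.01  2.01 -0.02  0.61 -1.58] open 0.82 F [-1.1 -0.3 -0.9]
 turn [-0.005  0.005  0.005]  shift cm [ 1.23 -2.24  3.77]  world cm [ 0.1  2.6 -3.8]
pred [236.  110.2] hole px [236.7 108.4] area 229.0 [0.4923 0.241  0.006 ]
yaw 0.477 offs -0.0001 mid [0.4426 0.2153] widths mm [47.0, 46.0, 47.0, 47.0, 49.0, 49.0, 51.0, 53.0, 55.0, 57.0, 58.0, 57.0]
```

Call:
{"name": "send_rows", "arguments": {
  "motion": [
    {"x":1.4,"y":-2.1,"z":3.5,"rx":0,"ry":0,"rz":0,"jaw":7.2},
    {"x":0,"y":0,"z":4.5,"rx":0,"ry":0,"rz":0,"jaw":7.2},
    {"x":0,"y":0,"z":4.5,"rx":0,"ry":0,"rz":0,"jaw":7.2},
    {"x":0,"y":0,"z":4.5,"rx":0,"ry":0,"rz":0,"jaw":7.2},
    {"x":0,"y":0,"z":2,"rx":0,"ry":0,"rz":0,"jaw":7.2}
  ]
}}

```text
clock: 41.05
tool_pos: [0.4459, 0.2103, 0.0479]
eef_rot: [0.972, 0.234, -0.001, -0.0]
contact_force: [-0.3, 0.4, 0.2]
opening: 0.82
finger_force: 0.0
```

Call:
{"name": "send_rows", "arguments": {
  "motion": [
    {"x":0,"y":0,"z":1.5,"rx":0,"ry":0,"rz":0,"jaw":7.2},
    {"x":0,"y":0,"z":1,"rx":0,"ry":0,"rz":0,"jaw":7.2},
    {"x":0,"y":0,"z":0.5,"rx":0,"ry":0,"rz":0,"jaw":7.2},
    {"x":0,"y":0,"z":0,"rx":0,"ry":0,"rz":0,"jaw":7.2},
    {"x":0,"y":0,"z":0,"rx":0,"ry":0,"rz":0,"jaw":7.2}
  ]
}}

```text
clock: 41.55
tool_pos: [0.4458, 0.2117, 0.0214]
eef_rot: [0.972, 0.235, 0.001, -0.001]
contact_force: [-0.3, 0.0, 1.0]
opening: 0.812
finger_force: 0.0
```

Run:
```python
from h import *
go([.4417,.2153,.0135],rot(.477))
```

```text
t 41.5 pos [0.4458 0.2117 0.0214] q [-0.54  0.94  0.    2.1  -0.02  0.1  -1.62] open 0.81 F [-0.3  0.   1. ]
 turn [-0.002 -0.002 -0.003]  shift cm [-0.2  -0.51  0.79]  world cm [-0.4  0.4 -0.8]
```

Call:
{"name": "send_rows", "arguments": {
  "motion": [
    {"x":-0.2,"y":-0.5,"z":0.4,"rx":0,"ry":0,"rz":0,"jaw":7.2},
    {"x":0,"y":0,"z":0.4,"rx":0,"ry":0,"rz":0,"jaw":7.2},
    {"x":0,"y":0,"z":0,"rx":0,"ry":0,"rz":0,"jaw":4},
    {"x":0,"y":0,"z":0,"rx":0,"ry":0,"rz":0,"jaw":4},
    {"x":0,"y":0,"z":0,"rx":0,"ry":0,"rz":0,"jaw":4}
  ]
}}

```text
clock: 42.05
tool_pos: [0.4411, 0.2151, 0.0127]
eef_rot: [0.972, 0.235, 0.0, -0.001]
contact_force: [0.4, -0.0, 0.0]
opening: 0.572
finger_force: 0.0
```

Call:
{"name": "send_rows", "arguments": {
  "motion": [
    {"x":0,"y":0,"z":0,"rx":0,"ry":0,"rz":0,"jaw":3.6},
    {"x":0,"y":0,"z":0,"rx":0,"ry":0,"rz":0,"jaw":3.6},
    {"x":0,"y":0,"z":-2,"rx":0,"ry":0,"rz":0,"jaw":3.6},
    {"x":0,"y":0,"z":-4,"rx":0,"ry":0,"rz":0,"jaw":3.6},
    {"x":0,"y":0,"z":-4,"rx":0,"ry":0,"rz":0,"jaw":3.6}
  ]
}}

```text
clock: 42.55
tool_pos: [0.4404, 0.2145, 0.1133]
eef_rot: [0.972, 0.235, -0.001, -0.001]
contact_force: [0.6, -0.1, -0.2]
opening: 0.509
finger_force: 34.3
```

Call:
{"name": "send_rows", "arguments": {
  "motion": [
    {"x":0,"y":0,"z":-4.5,"rx":0,"ry":0,"rz":0,"jaw":3.6},
    {"x":0,"y":0,"z":-4.5,"rx":0,"ry":0,"rz":0,"jaw":3.6},
    {"x":0,"y":0,"z":-4.5,"rx":0,"ry":0,"rz":0,"jaw":3.6},
    {"x":0,"y":0,"z":-4.5,"rx":0,"ry":0,"rz":0,"jaw":3.6},
    {"x":0,"y":0,"z":0,"rx":0,"ry":0,"rz":0,"jaw":3.6}
  ]
}}

```text
clock: 43.05
tool_pos: [0.4439, 0.2159, 0.2981]
eef_rot: [0.972, 0.235, 0.006, -0.003]
contact_force: [0.2, -0.3, -0.3]
opening: 0.505
finger_force: 34.3
```

Call:
{"name": "send_rows", "arguments": {
  "motion": [
    {"x":0,"y":0,"z":-1,"rx":0,"ry":0,"rz":0.1,"jaw":3.6},
    {"x":0,"y":0,"z":0,"rx":0,"ry":0,"rz":0.12,"jaw":3.6},
    {"x":0,"y":0,"z":0,"rx":0,"ry":0,"rz":0.12,"jaw":3.6},
    {"x":0,"y":0,"z":0,"rx":0,"ry":0,"rz":0,"jaw":3.6},
    {"x":0,"y":0,"z":0,"rx":0,"ry":0,"rz":0,"jaw":3.6}
  ]
}}

```text
clock: 43.55
tool_pos: [0.4406, 0.2144, 0.302]
eef_rot: [0.998, 0.069, -0.001, -0.0]
contact_force: [0.1, 0.2, -0.7]
opening: 0.507
finger_force: 34.3
```

Run:
```python
from h import *
heldhole([.056,0,.009])
peggo(2,.1,[.056,0,.009],0)
```

```text
held hole px [ 97.8 130. ] pred [253.1 141.7] area 662.0 tool xyz mm [ 62.  -79.7   9. ]
 held hole px [252.4 139.1] pred [253.1 141.7] area 1587.0 tool xyz mm [57.3 -0.4  9. ]
t 43.6 pos [0.4407 0.2145 0.3021] q [-0.63  0.44  0.13  1.9  -0.08  0.8  -1.89] open 0.51 F [-0.   0.3 -1.4]
 turn [-0.001  0.001 -0.002]  shift cm [ 7.08 18.57 -0.96]  world cm [  9.6 -17.4   1. ]
```

Call:
{"name": "send_rows", "arguments": {
  "motion": [
    {"x":1,"y":3.5,"z":-0.3,"rx":0,"ry":0,"rz":0,"jaw":3.6},
    {"x":1,"y":4,"z":-0.3,"rx":0,"ry":0,"rz":0,"jaw":3.6},
    {"x":1,"y":4,"z":-0.3,"rx":0,"ry":0,"rz":0,"jaw":3.6},
    {"x":1,"y":4,"z":-0.1,"rx":0,"ry":0,"rz":0,"jaw":3.6},
    {"x":1.5,"y":3,"z":0,"rx":0,"ry":0,"rz":0,"jaw":3.6}
  ]
}}

```text
clock: 44.1
tool_pos: [0.5203, 0.0355, 0.3123]
eef_rot: [0.998, 0.067, -0.0, -0.0]
contact_force: [1.0, 0.6, -0.9]
opening: 0.51
finger_force: 34.3
```

Call:
{"name": "send_rows", "arguments": {
  "motion": [
    {"x":0,"y":0,"z":0,"rx":0,"ry":0.1,"rz":0,"jaw":3.6},
    {"x":0,"y":0,"z":0,"rx":0,"ry":0.1,"rz":0,"jaw":3.6},
    {"x":0,"y":0,"z":0,"rx":0,"ry":0.1,"rz":0,"jaw":3.6},
    {"x":0,"y":0,"z":0,"rx":0,"ry":0.1,"rz":0,"jaw":3.6},
    {"x":0,"y":0,"z":0,"rx":0,"ry":0,"rz":0,"jaw":3.6}
  ]
}}

```text
clock: 44.6
tool_pos: [0.5165, 0.0378, 0.3108]
eef_rot: [0.978, 0.066, 0.196, -0.014]
contact_force: [0.6, -0.0, -1.2]
opening: 0.506
finger_force: 34.3
```

Run:
```python
from h import *
heldhole([.057,0,.009])
peggo(2,.08,[.057,0,.009],.4)
```

```text
held hole px [443.8 192.6] pred [253.2 140.5] area 479.5 tool xyz mm [ 28.7 104.1   9. ]
 held hole px [252.3 138.8] pred [253.2 140.5] area 1637.5 tool xyz mm [57.8 -0.4  9. ]
 held hole px [200.4  92.2] pred [253.2 140.5] area 1071.5 tool xyz mm [ 80.6 -26.    9. ]
 held hole px [348.   88.7] pred [253.2 140.5] area 307.0 tool xyz mm [82.2 46.6  9. ]
t 44.6 pos [0.5186 0.0383 0.3116] q [-0.24  0.34  0.1   2.16 -0.11  0.25 -1.49] open 0.51 F [ 0.2  0.8 -0.8]
 turn [-0.     0.004 -0.004]  shift cm [1.52 0.05 4.66]  world cm [ 3.2  0.4 -3.7]
```

Call:
{"name": "send_rows", "arguments": {
  "motion": [
    {"x":0.4,"y":0.1,"z":1.2,"rx":0,"ry":0,"rz":0,"jaw":3.6},
    {"x":0.4,"y":0,"z":1.2,"rx":0,"ry":0,"rz":0,"jaw":3.6},
    {"x":0.4,"y":0,"z":1.2,"rx":0,"ry":0,"rz":0,"jaw":3.6},
    {"x":0.3,"y":0,"z":1,"rx":0,"ry":0,"rz":0,"jaw":3.6},
    {"x":0,"y":0,"z":0,"rx":0,"ry":0,"rz":0,"jaw":3.6}
  ]
}}

```text
clock: 45.15
tool_pos: [0.5526, 0.0422, 0.274]
eef_rot: [0.978, 0.066, 0.197, -0.014]
contact_force: [-0.7, 0.3, -0.8]
opening: 0.509
finger_force: 34.3
```

Run:
```python
from h import *
heldhole([.057,0,.009],save='pics/hp2.png')
peggo(2,.037,[.057,0,.009],.4)
W=snap('wrist');u=proj(W,TIP[2]);print(u)
# wood pixels inside the hole
hsv=cv2.cvtColor(W['img'],cv2.COLOR_RGB2HSV);m=cv2.inRange(hsv,(5,60,50),(25,255,255))
g=m[105:168,222:284]>0
for r in range(0,63,3): print(''.join('#' if x else '.' for x in g[r,::2]))
```

```text
held hole px [462.6 214.4] pred [253.2 140.5] area 585.0 tool xyz mm [ 16.1 117.    9. ]
 held hole px [252.4 140.7] pred [253.2 140.5] area 1507.5 tool xyz mm [56.9 -0.4  9. ]
 held hole px [358.2 108.5] pred [253.2 140.5] area 360.0 tool xyz mm [72.9 52.6  9. ]
t 45.2 pos [0.5522 0.042  0.2747] q [-0.21  0.45  0.06  2.13 -0.12  0.17 -1.48] open 0.51 F [-0.9  0.  -0.4]
 turn [ 0.     0.002 -0.005]  shift cm [ 1.47 -0.05  3.93]  world cm [ 2.8  0.5 -3. ]
[251.69987283 126.17634098]
###############################
###############################
###############################
###############################
###############################
#########...#######...#########
#######.....######......#######
######.......####........######
#####.....................#####
#####......................####
####.......................####
####.......................####
####.......................####
#####......................####
#####.....................#####
######....................#####
#######..................######
########................#######
##########............#########
##############....#############
###############################
```

Call:
{"name": "send_rows", "arguments": {
  "motion": [
    {"x":0.4,"y":0,"z":1,"rx":0,"ry":0,"rz":0,"jaw":3.6},
    {"x":0.4,"y":0,"z":1,"rx":0,"ry":0,"rz":0,"jaw":3.6},
    {"x":0.4,"y":0,"z":1,"rx":0,"ry":0,"rz":0,"jaw":3.6},
    {"x":0.3,"y":0,"z":0.9,"rx":0,"ry":0,"rz":0,"jaw":3.6},
    {"x":0,"y":0,"z":0,"rx":0,"ry":0,"rz":0,"jaw":3.6}
  ]
}}

```text
clock: 45.75
tool_pos: [0.5812, 0.0461, 0.2444]
eef_rot: [0.978, 0.066, 0.197, -0.014]
contact_force: [-0.2, -0.6, -0.2]
opening: 0.505
finger_force: 34.3
```

Call:
{"name": "send_rows", "arguments": {
  "motion": [
    {"x":0,"y":0,"z":0,"rx":0,"ry":0,"rz":0,"jaw":3.6},
    {"x":0,"y":0,"z":0,"rx":0,"ry":0,"rz":0,"jaw":6.2},
    {"x":0,"y":0,"z":0,"rx":0,"ry":0,"rz":0,"jaw":6.2},
    {"x":0,"y":0,"z":0,"rx":0,"ry":0,"rz":0,"jaw":6.2},
    {"x":0,"y":0,"z":0,"rx":0,"ry":0,"rz":0,"jaw":6.2}
  ]
}}

```text
clock: 46.25
tool_pos: [0.5807, 0.0459, 0.246]
eef_rot: [0.978, 0.066, 0.198, -0.014]
contact_force: [-1.0, 0.4, 0.2]
opening: 0.707
finger_force: 0.0
```

Call:
{"name": "send_rows", "arguments": {
  "motion": [
    {"x":0,"y":0,"z":-1,"rx":0,"ry":0,"rz":0,"jaw":6.2},
    {"x":-1,"y":0,"z":-1.5,"rx":0,"ry":0,"rz":0,"jaw":6.2},
    {"x":-1.5,"y":0,"z":-1.5,"rx":0,"ry":0,"rz":0,"jaw":6.2},
    {"x":-2,"y":0,"z":-2,"rx":0,"ry":0,"rz":0,"jaw":8.8},
    {"x":-2,"y":0,"z":-2,"rx":0,"ry":0,"rz":0,"jaw":8.8}
  ]
}}

```text
clock: 46.75
tool_pos: [0.4895, 0.0334, 0.295]
eef_rot: [0.978, 0.066, 0.198, -0.014]
contact_force: [-1.3, 0.5, 0.4]
opening: 0.863
finger_force: 0.0
```

Run:
```python
from h import *
go([.5135,.0845,.25],rot(3.7))
W=snap('wrist');cv2.imwrite('pics/hung2.png',W['img'][:,:,::-1])
r=whole([.4705,.0575])
if r: axis(*r,.05)
```

```text
t 46.8 pos [0.4895 0.0334 0.295 ] q [-0.23  0.34  0.08  2.26 -0.12  0.15 -1.48] open 0.86 F [-1.3  0.5  0.4]
 turn [-0.542 -0.114  2.669]  shift cm [-4.74  3.06  4.5 ]  world cm [ 2.4  5.1 -4.5]
pred [235.9 236.7] hole px [235.7 235.1] area 141.5 [0.4727 0.0583 0.006 ]
yaw 3.693 offs 0.0002 mid [0.5152 0.0845] widths mm [60.0, 60.0, 59.0, 58.0, 59.0, 58.0, 58.0, 57.0, 58.0, 58.0, 59.0, 57.0]
```

Call:
{"name": "send_rows", "arguments": {
  "motion": [
    {"x":0,"y":0,"z":0,"rx":0,"ry":-0.1,"rz":0,"jaw":8.2},
    {"x":0,"y":0,"z":0,"rx":0,"ry":-0.1,"rz":0,"jaw":8.2},
    {"x":0,"y":0,"z":0,"rx":0,"ry":-0.1,"rz":0,"jaw":8.2},
    {"x":0,"y":0,"z":0,"rx":0,"ry":-0.1,"rz":0,"jaw":8.2},
    {"x":0,"y":0,"z":0,"rx":0,"ry":0,"rz":-0.1,"jaw":8.2}
  ]
}}

```text
clock: 47.35
tool_pos: [0.4939, 0.0344, 0.2944]
eef_rot: [0.993, 0.118, 0.001, -0.001]
contact_force: [-0.2, 0.6, 0.7]
opening: 0.934
finger_force: 0.0
```

Call:
{"name": "send_rows", "arguments": {
  "motion": [
    {"x":0,"y":0,"z":0,"rx":0,"ry":0,"rz":-0.15,"jaw":8.2},
    {"x":0,"y":0,"z":0,"rx":0,"ry":0,"rz":-0.15,"jaw":8.2},
    {"x":0,"y":0,"z":0,"rx":0,"ry":0,"rz":-0.15,"jaw":8.2},
    {"x":0,"y":0,"z":0,"rx":0,"ry":0,"rz":-0.15,"jaw":8.2},
    {"x":0,"y":0,"z":0,"rx":0,"ry":0,"rz":-0.15,"jaw":8.2}
  ]
}}

```text
clock: 47.85
tool_pos: [0.4912, 0.0337, 0.2944]
eef_rot: [0.88, 0.475, 0.001, -0.001]
contact_force: [0.2, -0.2, 0.1]
opening: 0.929
finger_force: 0.0
```

Call:
{"name": "send_rows", "arguments": {
  "motion": [
    {"x":0,"y":0,"z":0,"rx":0,"ry":0,"rz":-0.15,"jaw":8.2},
    {"x":0,"y":0,"z":0,"rx":0,"ry":0,"rz":-0.15,"jaw":8.2},
    {"x":0,"y":0,"z":0,"rx":0,"ry":0,"rz":-0.15,"jaw":8.2},
    {"x":0,"y":0,"z":0,"rx":0,"ry":0,"rz":-0.15,"jaw":8.2},
    {"x":0,"y":0,"z":0,"rx":0,"ry":0,"rz":-0.15,"jaw":8.2}
  ]
}}

```text
clock: 48.35
tool_pos: [0.4912, 0.0336, 0.2944]
eef_rot: [0.645, 0.764, 0.001, -0.0]
contact_force: [-0.7, -0.2, 0.2]
opening: 0.938
finger_force: 0.0
```

Run:
```python
from h import *
go([.5143,.0841,.25],rot(3.69))
S=snap('scene');cv2.imwrite('pics/s9.png',S['img'][:,:,::-1])
```

```text
t 48.4 pos [0.4912 0.0336 0.2944] q [ 0.06  0.47 -0.33  1.89  0.2   0.81 -0.21] open 0.94 F [-0.7 -0.2  0.2]
 turn [ 0.002 -0.    -1.95 ]  shift cm [-4.6   3.1   4.44]  world cm [ 2.3  5.  -4.4]
```

Call:
{"name": "send_rows", "arguments": {
  "motion": [
    {"x":0,"y":0,"z":0,"rx":0,"ry":0,"rz":-0.15,"jaw":8.2},
    {"x":0,"y":0,"z":0,"rx":0,"ry":0,"rz":-0.15,"jaw":8.2},
    {"x":0,"y":0,"z":0,"rx":0,"ry":0,"rz":-0.15,"jaw":8.2},
    {"x":0,"y":0,"z":0,"rx":0,"ry":0,"rz":-0.15,"jaw":8.2},
    {"x":0,"y":0,"z":0,"rx":0,"ry":0,"rz":-0.15,"jaw":8.2}
  ]
}}

```text
clock: 48.9
tool_pos: [0.491, 0.0336, 0.2943]
eef_rot: [0.321, 0.947, 0.001, -0.0]
contact_force: [-0.2, -0.1, -0.4]
opening: 0.93
finger_force: 0.0
```

Call:
{"name": "send_rows", "arguments": {
  "motion": [
    {"x":0,"y":0,"z":0,"rx":0,"ry":0,"rz":-0.15,"jaw":8.2},
    {"x":0,"y":0,"z":0,"rx":0,"ry":0,"rz":-0.15,"jaw":8.2},
    {"x":0,"y":0,"z":0,"rx":0,"ry":0,"rz":-0.15,"jaw":8.2},
    {"x":0,"y":0,"z":0,"rx":0,"ry":0,"rz":-0.15,"jaw":8.2},
    {"x":0,"y":0,"z":0,"rx":0,"ry":0,"rz":-0.15,"jaw":8.2}
  ]
}}

```text
clock: 49.4
tool_pos: [0.491, 0.0335, 0.2943]
eef_rot: [-0.048, 0.999, 0.001, 0.0]
contact_force: [0.1, 0.0, -0.1]
opening: 0.932
finger_force: 0.0
```

Call:
{"name": "send_rows", "arguments": {
  "motion": [
    {"x":0,"y":0,"z":0,"rx":0,"ry":0,"rz":-0.15,"jaw":8.2},
    {"x":0,"y":0,"z":0,"rx":0,"ry":0,"rz":-0.15,"jaw":8.2},
    {"x":0,"y":0,"z":0,"rx":0,"ry":0,"rz":-0.15,"jaw":8.2},
    {"x":-2,"y":1.5,"z":2,"rx":0,"ry":0,"rz":0,"jaw":8.2},
    {"x":-2.5,"y":1.5,"z":2.5,"rx":0,"ry":0,"rz":0,"jaw":8.2}
  ]
}}

```text
clock: 49.9
tool_pos: [0.5149, 0.0818, 0.2493]
eef_rot: [-0.265, 0.964, 0.0, 0.001]
contact_force: [0.8, 0.0, -1.0]
opening: 0.929
finger_force: 0.0
```

Call:
{"name": "send_rows", "arguments": {
  "motion": [
    {"x":0,"y":0,"z":0,"rx":0,"ry":0,"rz":0,"jaw":8.2},
    {"x":0,"y":0,"z":0,"rx":0,"ry":0,"rz":0,"jaw":8.2},
    {"x":0,"y":0,"z":0,"rx":0,"ry":0,"rz":0,"jaw":8.2},
    {"x":0,"y":0,"z":0,"rx":0,"ry":0,"rz":0,"jaw":8.2},
    {"x":0,"y":0,"z":0,"rx":0,"ry":0,"rz":0,"jaw":8.2}
  ]
}}

```text
clock: 50.4
tool_pos: [0.5137, 0.0818, 0.2498]
eef_rot: [-0.267, 0.964, 0.0, 0.001]
contact_force: [0.5, -1.0, 0.4]
opening: 0.934
finger_force: 0.0
```

Run:
```python
from h import *
go([.5143,.0841,.0135],rot(3.69))
r=whole([.4716,.058])
if r: axis(*r,.05)
```

```text
t 50.4 pos [0.5137 0.0818 0.2498] q [ 0.25  0.66 -0.83  1.86  0.62  0.9   1.24] open 0.93 F [ 0.5 -1.   0.4]
 turn [ 0.001  0.001 -0.007]  shift cm [-0.17  0.17 23.63]  world cm [  0.1   0.2 -23.6]
pred [253.1 125.3] hole px [252.7 125.9] area 205.0 [0.4726 0.058  0.006 ]
yaw 3.695 offs 0.0001 mid [0.5151 0.0843] widths mm [60.0, 58.0, 58.0, 58.0, 57.0, 57.0, 57.0, 57.0, 58.0, 58.0, 58.0, 56.0]
```

Call:
{"name": "send_rows", "arguments": {
  "motion": [
    {"x":-0.2,"y":0.2,"z":4,"rx":0,"ry":0,"rz":0,"jaw":8.2},
    {"x":0,"y":0,"z":4.5,"rx":0,"ry":0,"rz":0,"jaw":8.2},
    {"x":0,"y":0,"z":4.5,"rx":0,"ry":0,"rz":0,"jaw":8.2},
    {"x":0,"y":0,"z":4.5,"rx":0,"ry":0,"rz":0,"jaw":8.2},
    {"x":0,"y":0,"z":3,"rx":0,"ry":0,"rz":0,"jaw":8.2}
  ]
}}

```text
clock: 50.95
tool_pos: [0.5133, 0.0849, 0.0419]
eef_rot: [-0.268, 0.963, 0.001, -0.001]
contact_force: [0.8, -0.3, 0.4]
opening: 0.929
finger_force: 0.0
```

Call:
{"name": "send_rows", "arguments": {
  "motion": [
    {"x":0,"y":0,"z":1.4,"rx":0,"ry":0,"rz":0,"jaw":8.2},
    {"x":0,"y":0,"z":0.8,"rx":0,"ry":0,"rz":0,"jaw":8.2},
    {"x":0,"y":0,"z":0,"rx":0,"ry":0,"rz":0,"jaw":8.2},
    {"x":0,"y":0,"z":0,"rx":0,"ry":0,"rz":0,"jaw":8.2},
    {"x":0,"y":0,"z":0,"rx":0,"ry":0,"rz":0,"jaw":8.2}
  ]
}}

```text
clock: 51.45
tool_pos: [0.5149, 0.0859, 0.0232]
eef_rot: [-0.268, 0.963, 0.001, 0.001]
contact_force: [1.1, 0.3, 0.2]
opening: 0.931
finger_force: 0.0
```

Run:
```python
from h import *
go([.5148,.0842,.0135],rot(3.692))
```

```text
t 51.5 pos [0.5149 0.0859 0.0232] q [ 0.02  0.98 -0.46  2.    1.08  0.43  0.83] open 0.93 F [1.1 0.3 0.2]
 turn [ 0.001  0.003 -0.008]  shift cm [ 0.09 -0.14  0.97]  world cm [-0.  -0.2 -1. ]
```

Call:
{"name": "send_rows", "arguments": {
  "motion": [
    {"x":0.1,"y":-0.1,"z":0.5,"rx":0,"ry":0,"rz":0,"jaw":8.2},
    {"x":0,"y":0,"z":0.45,"rx":0,"ry":0,"rz":0,"jaw":8.2},
    {"x":0,"y":0,"z":0,"rx":0,"ry":0,"rz":0,"jaw":5},
    {"x":0,"y":0,"z":0,"rx":0,"ry":0,"rz":0,"jaw":4.8},
    {"x":0,"y":0,"z":0,"rx":0,"ry":0,"rz":0,"jaw":4.8}
  ]
}}

```text
clock: 51.95
tool_pos: [0.5138, 0.0845, 0.0127]
eef_rot: [-0.268, 0.963, 0.001, 0.0]
contact_force: [0.7, -0.2, 0.0]
opening: 0.684
finger_force: 0.4
```

Call:
{"name": "send_rows", "arguments": {
  "motion": [
    {"x":0,"y":0,"z":0,"rx":0,"ry":0,"rz":0,"jaw":4.8},
    {"x":0,"y":0,"z":0,"rx":0,"ry":0,"rz":0,"jaw":4.8},
    {"x":0,"y":0,"z":-2,"rx":0,"ry":0,"rz":0,"jaw":4.8},
    {"x":0,"y":0,"z":-4,"rx":0,"ry":0,"rz":0,"jaw":4.8},
    {"x":0,"y":0,"z":-4,"rx":0,"ry":0,"rz":0,"jaw":4.8}
  ]
}}

```text
clock: 52.45
tool_pos: [0.513, 0.0841, 0.1133]
eef_rot: [-0.268, 0.963, 0.001, -0.001]
contact_force: [1.2, -0.6, -1.4]
opening: 0.63
finger_force: 34.8
```

Call:
{"name": "send_rows", "arguments": {
  "motion": [
    {"x":0,"y":0,"z":-4.5,"rx":0,"ry":0,"rz":0,"jaw":4.8},
    {"x":0,"y":0,"z":-4.5,"rx":0,"ry":0,"rz":0,"jaw":4.8},
    {"x":0,"y":0,"z":-4.5,"rx":0,"ry":0,"rz":0,"jaw":4.8},
    {"x":0,"y":0,"z":-4.5,"rx":0,"ry":0,"rz":0,"jaw":4.8},
    {"x":0,"y":0,"z":0,"rx":0,"ry":0,"rz":0,"jaw":4.8}
  ]
}}

```text
clock: 52.95
tool_pos: [0.5164, 0.0858, 0.2982]
eef_rot: [-0.268, 0.963, 0.001, 0.005]
contact_force: [0.5, -0.3, -0.9]
opening: 0.631
finger_force: 34.8
```

Run:
```python
from h import *
heldhole([.05,0,.009])
peggo(1,.1,[.05,0,.009],0)
go([.47,-.03,.31])
```

```text
held hole px [462.1 231.4] pred [252.  150.8] area 343.5 tool xyz mm [  3.9 119.9   9. ]
 held hole px [251.  151.9] pred [252.  150.8] area 1489.5 tool xyz mm [49.4 -0.5  9. ]
t 53.0 pos [0.5151 0.0846 0.2953] q [ 0.28  0.61 -0.87  1.8   0.55  0.99  1.3 ] open 0.64 F [ 0.3 -1.  -2.1]
 turn [-8.000e-03  1.000e-03 -2.738e+00]  shift cm [ 2.13 14.68 -1.64]  world cm [  4.1 -14.2   1.6]
t 53.0 pos [0.5151 0.0846 0.2953] q [ 0.28  0.61 -0.87  1.8   0.55  0.99  1.3 ] open 0.64 F [ 0.3 -1.  -2.1]
 turn [0. 0. 0.]  shift cm [ 9.77 -7.49 -1.53]  world cm [ -4.5 -11.5   1.5]
```

Call:
{"name": "send_rows", "arguments": {
  "motion": [
    {"x":3,"y":-2.5,"z":-0.5,"rx":0,"ry":0,"rz":0,"jaw":4.8},
    {"x":3.5,"y":-2.5,"z":-0.5,"rx":0,"ry":0,"rz":0,"jaw":4.8},
    {"x":3.3,"y":-2.5,"z":-0.5,"rx":0,"ry":0,"rz":0,"jaw":4.8},
    {"x":0,"y":0,"z":0,"rx":0,"ry":0,"rz":0.1,"jaw":4.8},
    {"x":0,"y":0,"z":0,"rx":0,"ry":0,"rz":0.15,"jaw":4.8}
  ]
}}

```text
clock: 53.5
tool_pos: [0.4671, -0.0335, 0.3058]
eef_rot: [-0.141, 0.99, 0.001, -0.002]
contact_force: [-0.1, 1.4, -1.7]
opening: 0.634
finger_force: 34.8
```

Call:
{"name": "send_rows", "arguments": {
  "motion": [
    {"x":0,"y":0,"z":0,"rx":0,"ry":0,"rz":0.15,"jaw":4.8},
    {"x":0,"y":0,"z":0,"rx":0,"ry":0,"rz":0.15,"jaw":4.8},
    {"x":0,"y":0,"z":0,"rx":0,"ry":0,"rz":0.15,"jaw":4.8},
    {"x":0,"y":0,"z":0,"rx":0,"ry":0,"rz":0.15,"jaw":4.8},
    {"x":0,"y":0,"z":0,"rx":0,"ry":0,"rz":0.15,"jaw":4.8}
  ]
}}

```text
clock: 54.0
tool_pos: [0.4674, -0.0314, 0.3058]
eef_rot: [0.23, 0.973, 0.0, -0.002]
contact_force: [0.5, -0.3, -0.5]
opening: 0.631
finger_force: 34.8
```

Call:
{"name": "send_rows", "arguments": {
  "motion": [
    {"x":0,"y":0,"z":0,"rx":0,"ry":0,"rz":0.15,"jaw":4.8},
    {"x":0,"y":0,"z":0,"rx":0,"ry":0,"rz":0.15,"jaw":4.8},
    {"x":0,"y":0,"z":0,"rx":0,"ry":0,"rz":0.15,"jaw":4.8},
    {"x":0,"y":0,"z":0,"rx":0,"ry":0,"rz":0.15,"jaw":4.8},
    {"x":0,"y":0,"z":0,"rx":0,"ry":0,"rz":0.15,"jaw":4.8}
  ]
}}

```text
clock: 54.5
tool_pos: [0.4674, -0.0314, 0.3059]
eef_rot: [0.57, 0.822, -0.001, -0.002]
contact_force: [-0.9, -0.3, -0.9]
opening: 0.633
finger_force: 34.8
```

Call:
{"name": "send_rows", "arguments": {
  "motion": [
    {"x":0,"y":0,"z":0,"rx":0,"ry":0,"rz":0.15,"jaw":4.8},
    {"x":0,"y":0,"z":0,"rx":0,"ry":0,"rz":0.15,"jaw":4.8},
    {"x":0,"y":0,"z":0,"rx":0,"ry":0,"rz":0.15,"jaw":4.8},
    {"x":0,"y":0,"z":0,"rx":0,"ry":0,"rz":0.15,"jaw":4.8},
    {"x":0,"y":0,"z":0,"rx":0,"ry":0,"rz":0.15,"jaw":4.8}
  ]
}}

```text
clock: 55.0
tool_pos: [0.4674, -0.0313, 0.3059]
eef_rot: [0.831, 0.556, -0.001, -0.002]
contact_force: [0.4, -0.2, -0.7]
opening: 0.632
finger_force: 34.8
```

Call:
{"name": "send_rows", "arguments": {
  "motion": [
    {"x":0,"y":0,"z":0,"rx":0,"ry":0,"rz":0.15,"jaw":4.8},
    {"x":0,"y":0,"z":0,"rx":0,"ry":0,"rz":0.15,"jaw":4.8},
    {"x":0,"y":0,"z":0,"rx":0,"ry":0,"rz":0.15,"jaw":4.8},
    {"x":0,"y":0,"z":0,"rx":0,"ry":0,"rz":0.15,"jaw":4.8},
    {"x":0,"y":0,"z":0,"rx":0,"ry":0,"rz":0.15,"jaw":4.8}
  ]
}}

```text
clock: 55.5
tool_pos: [0.4674, -0.0313, 0.3059]
eef_rot: [0.977, 0.212, -0.002, -0.001]
contact_force: [-0.8, -0.4, -0.2]
opening: 0.632
finger_force: 34.8
```

Call:
{"name": "send_rows", "arguments": {
  "motion": [
    {"x":0,"y":0,"z":0,"rx":0,"ry":0,"rz":0.15,"jaw":4.8},
    {"x":0,"y":0,"z":0,"rx":0,"ry":0,"rz":0.15,"jaw":4.8},
    {"x":0,"y":0,"z":0,"rx":0,"ry":0,"rz":0,"jaw":4.8},
    {"x":0,"y":0,"z":0,"rx":0,"ry":0,"rz":0,"jaw":4.8},
    {"x":0,"y":0,"z":0,"rx":0,"ry":0,"rz":0,"jaw":4.8}
  ]
}}

```text
clock: 56.0
tool_pos: [0.4683, -0.031, 0.307]
eef_rot: [0.998, 0.068, -0.001, -0.001]
contact_force: [-0.1, -0.8, 0.3]
opening: 0.635
finger_force: 34.8
```

Run:
```python
from h import *
heldhole([.05,0,.009])
peggo(1,.1,[.05,0,.009],0)
```

```text
held hole px [251.4 152.3] pred [253.1 153.2] area 1501.0 tool xyz mm [50.5 -0.9  9. ]
 held hole px [425.8  75.3] pred [253.1 153.2] area 615.5 tool xyz mm [88.1 84.   9. ]
t 56.0 pos [ 0.4684 -0.031   0.3071] q [-0.09  0.41  0.09  1.95 -0.05  0.79 -1.41] open 0.63 F [ 0.2 -0.1 -0.7]
 turn [-0.002  0.001 -0.003]  shift cm [ 8.35  3.88 -0.45]  world cm [ 8.8 -2.7  0.5]
```

Call:
{"name": "send_rows", "arguments": {
  "motion": [
    {"x":2,"y":1.3,"z":-0.5,"rx":0,"ry":0,"rz":0,"jaw":4.8},
    {"x":2,"y":1.3,"z":0,"rx":0,"ry":0,"rz":0,"jaw":4.8},
    {"x":2,"y":1.3,"z":0,"rx":0,"ry":0,"rz":0,"jaw":4.8},
    {"x":0,"y":0,"z":0,"rx":0,"ry":0.1,"rz":0,"jaw":4.8},
    {"x":0,"y":0,"z":0,"rx":0,"ry":0.1,"rz":0,"jaw":4.8}
  ]
}}

```text
clock: 56.55
tool_pos: [0.5348, -0.062, 0.3121]
eef_rot: [0.993, 0.067, 0.102, -0.007]
contact_force: [0.2, 0.5, -0.5]
opening: 0.634
finger_force: 34.8
```

Call:
{"name": "send_rows", "arguments": {
  "motion": [
    {"x":0,"y":0,"z":0,"rx":0,"ry":0.1,"rz":0,"jaw":4.8},
    {"x":0,"y":0,"z":0,"rx":0,"ry":0.1,"rz":0,"jaw":4.8},
    {"x":0,"y":0,"z":0,"rx":0,"ry":0,"rz":0,"jaw":4.8},
    {"x":0,"y":0,"z":0,"rx":0,"ry":0,"rz":0,"jaw":4.8},
    {"x":0,"y":0,"z":0,"rx":0,"ry":0,"rz":0,"jaw":4.8}
  ]
}}

```text
clock: 57.05
tool_pos: [0.5349, -0.0614, 0.313]
eef_rot: [0.978, 0.066, 0.198, -0.014]
contact_force: [0.4, 0.5, -0.6]
opening: 0.635
finger_force: 34.8
```

Run:
```python
from h import *
heldhole([.05,0,.009])
peggo(1,.08,[.05,-.0005,.009],.4)
```

```text
held hole px [380.1 197. ] pred [253.1 154. ] area 444.0 tool xyz mm [26.3 69.7  9. ]
 held hole px [248.2 152.1] pred [253.1 154. ] area 1276.0 tool xyz mm [51.  -2.6  9. ]
t 57.1 pos [ 0.535  -0.0613  0.3129] q [ 0.12  0.37 -0.06  2.1  -0.2   0.29 -1.19] open 0.64 F [ 0.2  1.3 -0.8]
 turn [ 0.    -0.001 -0.004]  shift cm [1.96 0.   4.69]  world cm [ 3.6  0.5 -3.6]
```

Call:
{"name": "send_rows", "arguments": {
  "motion": [
    {"x":0.5,"y":0,"z":1.2,"rx":0,"ry":0,"rz":0,"jaw":4.8},
    {"x":0.5,"y":0,"z":1.2,"rx":0,"ry":0,"rz":0,"jaw":4.8},
    {"x":0.5,"y":0,"z":1.2,"rx":0,"ry":0,"rz":0,"jaw":4.8},
    {"x":0.4,"y":0,"z":1,"rx":0,"ry":0,"rz":0,"jaw":4.8},
    {"x":0,"y":0,"z":0,"rx":0,"ry":0,"rz":0,"jaw":4.8}
  ]
}}

```text
clock: 57.6
tool_pos: [0.5691, -0.0562, 0.2757]
eef_rot: [0.978, 0.066, 0.197, -0.015]
contact_force: [-1.0, -0.0, -0.9]
opening: 0.633
finger_force: 34.8
```

Run:
```python
from h import *
heldhole([.05,0,.009],save='pics/hp3.png')
peggo(1,.037,[.05,-.0005,.009],.4)
W=snap('wrist');u=proj(W,TIP[1]);print(u)
hsv=cv2.cvtColor(W['img'],cv2.COLOR_RGB2HSV);m=cv2.inRange(hsv,(5,60,50),(25,255,255))
g=m[115:185,222:284]>0
for r in range(0,70,3): print(''.join('#' if x else '.' for x in g[r,::2]))
```

```text
held hole px [393.8 217.1] pred [253.2 154. ] area 531.0 tool xyz mm [14.4 78.8  9. ]
 held hole px [248.4 152.5] pred [253.2 154. ] area 1316.5 tool xyz mm [50.8 -2.5  9. ]
 held hole px [ 66.  112.8] pred [253.2 154. ] area 533.0 tool xyz mm [ 70.8 -94.2   9. ]
t 57.6 pos [ 0.5686 -0.0565  0.2763] q [ 0.1   0.47 -0.06  2.06 -0.21  0.23 -1.19] open 0.63 F [0.6 0.  0. ]
 turn [-0.001  0.002 -0.005]  shift cm [1.87 0.02 3.98]  world cm [ 3.2  0.4 -2.9]
[252.09856413 131.37644066]
###############################
###############################
###############################
###############################
###############################
###############################
##########..........###########
#######...............#########
######................#########
#####.................#########
#####.................#########
####..................#########
####..................#########
####..................#########
####..................#########
#####.................#########
#####.................#########
#######...............#########
########..............#########
##########..........###########
###############################
###############################
###############################
###############################
```

Call:
{"name": "send_rows", "arguments": {
  "motion": [
    {"x":0.4,"y":0,"z":0.7,"rx":0,"ry":0,"rz":0,"jaw":4.8},
    {"x":0.3,"y":0,"z":0.6,"rx":0,"ry":0,"rz":0,"jaw":4.8},
    {"x":0,"y":0,"z":0,"rx":0,"ry":0,"rz":0,"jaw":4.8},
    {"x":0,"y":0,"z":0,"rx":0,"ry":0,"rz":0,"jaw":4.8},
    {"x":0,"y":0,"z":0,"rx":0,"ry":0,"rz":0,"jaw":4.8}
  ]
}}

```text
clock: 58.2
tool_pos: [0.5798, -0.0553, 0.2683]
eef_rot: [0.978, 0.066, 0.198, -0.014]
contact_force: [0.2, -0.6, -0.9]
opening: 0.635
finger_force: 34.8
```

Run:
```python
from h import *
peggo(1,.037,[.05,-.0005,.009],.4)
W=snap('wrist');u=proj(W,TIP[1]);print(u);g=W['img'][110:190,215:290]
cv2.imwrite('pics/hp4.png',cv2.resize(g[:,:,::-1],None,fx=5,fy=5,interpolation=cv2.INTER_CUBIC))
hsv=cv2.cvtColor(g,cv2.COLOR_RGB2HSV)
for r in range(14,66,4): print(r+110,' '.join('%d/%d/%d'%tuple(hsv[r,c]) for c in range(20,56,5)))
```

```text
t 58.2 pos [ 0.5798 -0.0553  0.2683] q [ 0.1   0.49 -0.06  2.05 -0.21  0.21 -1.19] open 0.64 F [ 0.2 -0.6 -0.9]
 turn [ 0.     0.    -0.005]  shift cm [ 1.15 -0.02  2.81]  world cm [ 2.1  0.3 -2.1]
[251.40905781 146.691738  ]
124 18/99/218 18/100/215 18/100/212 18/100/210 18/98/216 18/97/220 18/97/223 18/98/222
128 18/99/219 18/101/217 18/100/212 18/100/210 18/100/215 18/99/220 18/97/223 18/99/220
132 18/99/219 17/85/215 17/100/123 16/111/108 16/110/114 18/79/172 18/98/222 18/101/220
136 18/77/212 17/21/196 15/106/99 15/112/112 16/112/109 16/29/114 14/103/141 18/100/220
140 17/21/195 16/20/187 15/107/112 16/113/124 16/113/111 15/32/110 12/107/121 17/100/151
144 15/20/200 16/22/198 15/51/131 16/112/128 16/105/102 18/22/118 13/95/113 18/99/98
148 15/21/199 15/20/201 16/22/194 16/26/168 16/24/184 14/24/116 15/76/101 18/101/98
152 16/22/127 16/20/139 15/20/150 17/20/176 16/22/150 15/21/120 16/60/98 18/99/100
156 15/22/117 17/19/118 18/21/121 15/21/120 17/19/119 15/21/120 16/60/98 18/99/100
160 15/21/120 15/21/119 18/22/118 15/22/118 16/24/119 18/21/120 17/58/102 18/98/99
164 15/23/196 16/22/177 15/21/168 16/22/148 15/20/127 18/21/123 14/77/113 15/120/113
168 17/75/173 16/21/202 16/21/202 16/21/207 17/20/200 14/23/124 13/70/105 18/100/169
172 18/100/209 18/82/164 18/31/198 16/22/200 14/23/187 18/50/113 18/99/144 18/99/219
```

View pics/hp4.png

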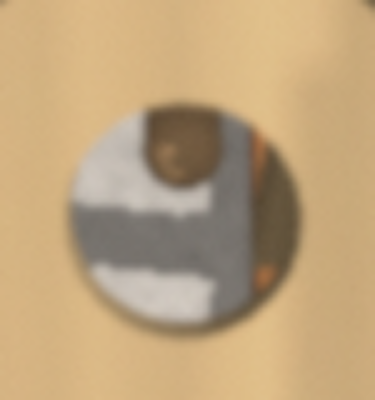

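Call:
{"name": "send_rows", "arguments": {
  "motion": [
    {"x":0.4,"y":0,"z":1,"rx":0,"ry":0,"rz":0,"jaw":4.8},
    {"x":0.4,"y":0,"z":1,"rx":0,"ry":0,"rz":0,"jaw":4.8},
    {"x":0.3,"y":0,"z":0.8,"rx":0,"ry":0,"rz":0,"jaw":4.8},
    {"x":0,"y":0,"z":0,"rx":0,"ry":0,"rz":0,"jaw":4.8},
    {"x":0,"y":0,"z":0,"rx":0,"ry":0,"rz":0,"jaw":4.8}
  ]
}}

```text
clock: 58.75
tool_pos: [0.6007, -0.0522, 0.2461]
eef_rot: [0.978, 0.066, 0.198, -0.014]
contact_force: [-0.0, 0.6, -0.6]
opening: 0.629
finger_force: 34.8
```

Call:
{"name": "send_rows", "arguments": {
  "motion": [
    {"x":0,"y":0,"z":0,"rx":0,"ry":0,"rz":0,"jaw":4.8},
    {"x":0,"y":0,"z":0,"rx":0,"ry":0,"rz":0,"jaw":7.4},
    {"x":0,"y":0,"z":0,"rx":0,"ry":0,"rz":0,"jaw":7.4},
    {"x":0,"y":0,"z":0,"rx":0,"ry":0,"rz":0,"jaw":7.4},
    {"x":0,"y":0,"z":0,"rx":0,"ry":0,"rz":0,"jaw":7.4}
  ]
}}

```text
clock: 59.25
tool_pos: [0.6008, -0.0524, 0.2469]
eef_rot: [0.978, 0.066, 0.198, -0.014]
contact_force: [-0.4, -0.3, -0.4]
opening: 0.839
finger_force: 0.0
```

Call:
{"name": "send_rows", "arguments": {
  "motion": [
    {"x":0,"y":0,"z":-1,"rx":0,"ry":0,"rz":0,"jaw":7.4},
    {"x":-1,"y":0,"z":-1.5,"rx":0,"ry":0,"rz":0,"jaw":7.4},
    {"x":-1.5,"y":0,"z":-1.5,"rx":0,"ry":0,"rz":0,"jaw":7.4},
    {"x":-2,"y":0,"z":-2,"rx":0,"ry":0,"rz":0,"jaw":8.8},
    {"x":-2,"y":0,"z":-2,"rx":0,"ry":0,"rz":0,"jaw":8.8}
  ]
}}

```text
clock: 59.75
tool_pos: [0.5095, -0.0647, 0.296]
eef_rot: [0.978, 0.066, 0.198, -0.014]
contact_force: [-0.5, -0.1, 0.0]
opening: 0.989
finger_force: 0.0
```

Call:
{"name": "send_rows", "arguments": {
  "motion": [
    {"x":-4,"y":0,"z":-1,"rx":0,"ry":0,"rz":0,"jaw":8.8},
    {"x":-2,"y":0,"z":-1,"rx":0,"ry":0,"rz":0,"jaw":8.8},
    {"x":0,"y":0,"z":0,"rx":0,"ry":0,"rz":0,"jaw":8.8},
    {"x":0,"y":0,"z":0,"rx":0,"ry":0,"rz":0,"jaw":8.8},
    {"x":0,"y":0,"z":0,"rx":0,"ry":0,"rz":0,"jaw":8.8}
  ]
}}

```text
clock: 60.25
tool_pos: [0.4498, -0.073, 0.2909]
eef_rot: [0.978, 0.066, 0.199, -0.014]
contact_force: [-0.6, 0.3, 0.2]
opening: 0.999
finger_force: 0.0
```

Run:
```python
from h import *
go([.45,0,.3])
W=snap('wrist');hsv=cv2.cvtColor(W['img'],cv2.COLOR_RGB2HSV);m=cv2.inRange(hsv,(8,45,50),(30,200,255))
# hanging bodies: wood along the vertical under each peg's root; ascii view of rail region
for k in (1,2,3,4):
    r=TIP[k]-.06*PD
    row=''
    for dz in (.0,-.02,-.04,-.06,-.08,-.1,-.115,-.13):
        u=proj(W,r+[-.012,-.002,dz]).round().astype(int)
        row+=' (%d,%d)%s'%(u[0],u[1],hsv[u[1],u[0]].tolist() if 0<=u[0]<512 and 0<=u[1]<384 else 'out')
    print('peg',k,row)
T=snap('top');hs=cv2.cvtColor(T['img'],cv2.COLOR_RGB2HSV)
for n,P in dict(A=(.6175,-.27),B=(.6243,-.3597),U=(.5277,-.277),C=(.5345,-.3666)).items():
    a=cv2.inRange(hs,(0,0,170),(179,45,255));u=proj(T,[P[0],P[1],.102]).round().astype(int);w=a[u[1]-9:u[1]+10,u[0]-9:u[0]+10]>0
    ys,xs=np.nonzero(w);print(n,u,w.sum(),(xs.mean()-9).round(1),(ys.mean()-9).round(1))
templates()
```

```text
t 60.2 pos [ 0.4498 -0.073   0.2909] q [ 0.29  0.31 -0.21  2.33 -0.24  0.12 -1.11] open 1.00 F [-0.6  0.3  0.2]
 turn [0. 0. 0.]  shift cm [ 1.27 -7.23 -0.44]  world cm [0.  7.3 0.9]
peg 1  (252,-19)out (252,0)[18, 99, 116] (252,16)[18, 96, 119] (252,30)[18, 99, 119] (252,42)[18, 98, 120] (252,53)[18, 98, 122] (252,60)[17, 45, 169] (252,67)[15, 13, 231]
peg 2  (134,-18)out (143,1)[18, 100, 123] (151,17)[18, 97, 124] (158,31)[19, 97, 123] (164,43)[18, 96, 125] (169,53)[18, 98, 122] (173,60)[18, 97, 116] (176,67)[17, 28, 211]
peg 3  (16,-17)out (34,1)[18, 99, 119] (50,17)[18, 99, 121] (64,31)[19, 100, 120] (76,43)[18, 99, 121] (86,54)[18, 100, 120] (93,61)[18, 97, 113] (100,67)[18, 97, 121]
peg 4  (-102,-17)out (-74,2)out (-51,18)out (-30,31)out (-12,43)out (3,54)[13, 135, 138] (14,61)[15, 13, 231] (24,68)[16, 12, 234]
A [322 168] 244 -0.2 -1.4
B [346 167] 271 1.4 -1.1
U [325 192] 215 -1.0 0.7
C [348 190] 240 1.7 0.1
```

```bash
python3 -c "
from plant import *
print(finish_job())"
```

```text
the job is handed in; nothing more can be done
None
```

I handed the job in at about 60 s of the 210 s, but `finish_job()` returned no verdict; by my last camera readings all three templates hang on pegs 1–3, the one empty spool is in the tub, the three full spools are seated on their spindles, and the part-used spool is still on its own.

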